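# Undo the draw latch of the sample case and open its lid

### The job

The sample case has come in to the lab. Undo the draw latch on its front: lift the lever up past centre until the hook springs clear of its catch, then take the lid by its handle and ease it all the way open, without flinging it, so that it stands open by itself. There are full sample bottles inside: do not drag or tip the case, and leave the glassware, bottles and tools around it where they are.

Things in the scene. Friction and masses are not known exactly. Their poses are not given: they have to be found in the camera images.
- case: aluminium carrying case, 140 mm deep, 260 mm long, 170 mm high shut (rim at 130 mm), about 4 kg, standing loose on four 12 mm rubber feet: it slides at some 16 to 35 N and must stay put. Origin: on the bench under its centre; x axis level from the latch face to the hinge face, y along its length, z up. The latch is in the middle of the face at x = -70 mm.
- latch_lever (a joint): lever angle about the level axis through lever_pivot (along the case's y): 0 = shut, hanging along the face; grows as its end is pulled out and up; 1.4 = level; 2.3 = stop. Resists with 4 to 9 N at the grip until dead centre near 0.35, then is drawn open as hard, slack from about 1.4. The hook frees at 1.6 to 1.85, as its hidden screw is set. Let go then, it sinks to about 0.5, hook hanging free.
- lever_pivot (a point): axis of the lever, fixed to the case: 20 mm out from the latch face, 105 mm above the bench
- lever_grip (a point): point to take the lever, in the middle of its width and thickness, 56 mm from the pivot. Steel channel 34 mm wide (case's y), 10 mm thick, leaning 10 degrees out; a flared lip ends it 89 mm from the pivot. Shut, this point is 30 mm out from the face, 50 mm above the bench, 120 mm below the lid's top: a gripper straight down strikes the case, so come in tilted, fingers on the two edges.
- claw (a point): middle of the hook's claw bar (5 mm round, 22 mm long along the case's y). The hook is hinged on the lever 18 mm from the pivot axis and reaches 63 mm up to the catch on the lid; once free, a light spring swings it out and down, away from the case, by 40 mm and more
- keeper (a point): middle of the groove of the catch on the lid's front, in which the claw bar sits when latched (then within about 3 mm of point claw); the groove is closed outwards by a lip 7 mm high, which the bar must rise over to come free
- lid (a joint): angle of the lid about its hinge on the case's far rim: 0 = shut, 1.66 = end stop, just past upright. Stiff hinges: the lid stays at any angle where it is left; lifting it takes about 8 to 15 N at the handle. While hooked it gives only a few mm.
- lid_hinge (a point): middle of the lid's hinge axis (along the case's y): top of the case body's far side, 130 mm above the bench, 70 mm behind the case's middle
- lid_handle (a point): middle of the handle bar on the lid: 12 mm round black bar, 110 mm long along the case's y, carried on a post at each end, its axis 38 mm above the lid's top. With the lid shut it is 208 mm above the bench, 70 mm in front of the hinge axis and 78 mm above it; it turns with the lid.
- beaker_mid (a point): middle of a glass beaker, 76 mm across and 95 mm high, standing in front of the case; leave it
- flask_bottle_mid (a point): middle of a white plastic bottle, 60 mm across and 136 mm high, standing in front of the case; leave it
- amber_jar_mid (a point): middle of an amber jar with a black cap, 66 mm across and 78 mm high; leave it
- spray_bottle_mid (a point): middle of a white spray bottle with a black head, 56 mm across and 169 mm high; leave it
- measuring_cylinder_mid (a point): middle of a clear measuring cylinder, 33 mm across on a 76 mm foot, 200 mm high; leave it
- dish_mid (a point): middle of a small steel dish, 56 mm across, 22 mm high, on the pan of the balance; leave it
- spatula_mid (a point): middle of a steel spatula lying on the bench, 190 mm long, 5 mm thick; leave it

How it is judged:
By the outcome, as a careful person would: the job done as asked, in the order asked, and still so for the second after the job is handed in, with the robot touching nothing.
It also fails if it takes over 48 s, if anything falls off the work surface, if the arm or the gripper's body presses on something with over 40 N, if the wrist force passes 120 N, or if a joint passes its speed limit or range.

### The arm

A 6-joint arm with a two-finger parallel gripper is mounted at the origin on the work surface. World frame = base frame: x ahead of the robot, y to its left, z up, the work surface at z = 0. Lengths are in m, angles in rad, forces in N, time in s.
With the tool pointing down it reaches from about 0.35 to 0.725 m from the base axis. Payload 4.3 kg.
Tool frame: the origin (TCP) lies on the centre line of the jaws, within the pads' length; the fingertips stand 25 mm ahead of it and the grasp point (between the pads) lies 6 mm ahead of it; y points along the fingers, z is the direction in which the jaws open and shut, and the axes are right-handed (so a half turn about y gives the same grasp; the last joint's range is limited). The gripper opens to 85 mm and grips with 20 to 120 N. Pads are 22 mm wide; open, the fingers measure 114 mm over their backs; the gripper's body (76 mm by 85 mm) begins 54 mm behind the grasp point. The pads swing forward as they close: fully open they stand 13 mm farther back than shut.
Start: joints at [1.201, 0.377, 0.081, 1.274, 0, 1.46], TCP at [0.148, 0.556, 0.256] pointing down, gripper open.
Joint ranges: [-2.72, 2.72], [-0.84, 1.66], [-1.02, 1.22], [-1.77, 2.12], [-1.37, 1.28], [-3.14, 3.14]. Speed limits (rad/s): [2.57, 2.57, 3.14, 3.14, 3.14, 3.14].

### API

Orientations are given as a unit quaternion [w, x, y, z].
In Python, from rig import status, eyes, ticket gives the robot as it stands.
- The arm moves only by the tool jog_arm, never from a script. Its argument "deltas" is one flat list of numbers, 5 for each row, row after row: the shift along the tool's x, y, z normalised to -1 to 1, where 1 is 0.5 m, then the turn about the tool's y normalised to -1 to 1, where 1 is 90 degrees, then the opening, from -1 (shut) to 1 (fully open), so that 0 is half open. In form: [x, y, z, roll, fingers, x, y, z, roll, fingers, ...]. A call has exactly 5 rows; each row is the pose to reach, as a shift and turn from the pose commanded when the call began, along the tool's axes at that moment; what a row does not reach only later rows make up. A row lasts 1/8 s, in which the tool goes at most 62.5 mm and 10.7 degrees, less where a joint would pass 70% of its speed; a pose out of reach is approached as far as the arm can. A call with a number of a shift or a turn outside -1 to 1 is refused whole. A call with a gripper value outside its range is refused whole. The fingers move at their own pace and stop on an object; "force" is the grip in N (left out, the last holds). Time passes only in rows, so rows that repeat a pose let the fingers close, or fill a call up. It gives the time, the measured TCP pose, the force and the opening at its end, in the units of the state.
- status.read_state(): the state, without advancing time (a new reading comes with each control period).
- eyes.snapshot(name): name is "scene" or "top" or "wrist"; returns a dict with "img" (420x560x3 uint8, blue, green, red), "mtx" (3x3 intrinsics, pixels), "xyz" and "attitude" of the camera in the world. Camera axes: x right, y down, z forward; pixel columns grow to the right and rows downward; lengths in m; the calibration is good to about 2 mm. The wrist camera is an equidistant fisheye: a pixel r from the principal point sees the ray r / f radians off the axis. A picture is of the moment at which its call begins. There is no depth.
- ticket.job_done(): hands the job in, once; it reports no verdict.
The state is a dict: "time": time; "joints": joint angles; "qvel": joint speeds; "joint_torque": joint torques, N m; "position": TCP position; "tcp_rot": TCP orientation; "wrist_force": force on the tool from outside, world axes, zero at the start; "moment": the same for the moment, N m; "grip_width": finger opening in m.
Only numpy, scipy, OpenCV 4.12 (cv2) and the standard library are available. Lean on these libraries where they do the work, as an engineer would, in place of code of your own. Each camera call takes 0.05 s, during which the arm holds its last target.

## Working session

There is one attempt and no reset: what is moved stays moved. The work goes in short steps, Python scripts to look and compute and a tool call to move; the robot and the scene stay as the last step left them, time stands still between calls to the robot, and variables do not carry over. Pictures are saved under pics/ and viewed, and the job is handed in when it is done.

Besides the shell and the picture viewer there is one more tool, called as a command line: name --argument value ..., lists and objects as JSON in quotes. jog_arm: Moves the arm, as the interface text tells. Scaled input: -1 to 1 covers 0.5 m each way for a shift and 90 degrees each way for a turn. Its arguments: {"type":"object","properties":{"deltas":{"type":"array"},"force":{"type":"number"}},"required":["deltas"]}

```bash
ls -la; mkdir -p pics
python3 - <<'E'
from rig import status, eyes
import cv2
print(status.read_state())
for n in ["scene","top","wrist"]:
    s=eyes.snapshot(n); cv2.imwrite(f"pics/{n}0.png",s["img"]); print(n,s["mtx"],s["xyz"],s["attitude"])
E
```

```text
total 12
drwxr-xr-x  3 agent agent 4096 Dec  7 15:37 .
drwxr-xr-x 23 root  root  4096 Dec  7 15:37 ..
drwxr-xr-x  2 agent agent 4096 Dec  7 15:37 pics
{'time': 0.0, 'joints': array([1.20071156e+00, 3.78091898e-01, 7.96122747e-02, 1.27440165e+00,
       1.14728476e-05, 1.46053695e+00]), 'qvel': array([-7.55377669e-04,  1.42881349e-03, -6.28396187e-04, -3.10238442e-05,
       -2.59880519e-03, -1.44706436e-04]), 'joint_torque': array([ 1.85683439e-04, -4.63604951e+01,  2.69874108e+01,  2.07466300e-02,
       -1.22237802e-05,  1.88100483e-05]), 'position': array([0.14746971, 0.55513373, 0.25533909]), 'tcp_rot': array([-0.70043274,  0.70186278, -0.0917832 ,  0.09142464]), 'wrist_force': array([ 0.05532991, -0.38607867,  0.53558526]), 'moment': array([0.06243027, 0.02023309, 0.0378881 ]), 'grip_width': 0.085392034850732}
scene [[411.08654697   0.         283.54957239]
 [  0.         411.08654697 213.10011384]
 [  0.           0.           1.        ]] [ 0.92411689 -0.58857207  1.15823746] [-0.26114549  0.91305226  0.30061891 -0.08812982]
top [[390.57054153   0.         280.04239992]
 [  0.         390.57054153 211.68701828]
 [  0.           0.           1.        ]] [ 0.34663251 -0.06328576  1.16355651] [-0.06624584  0.70990337 -0.69783892  0.06833407]
wrist [[325.1922621    0.         276.46429968]
 [  0.         325.1922621  212.44395748]
 [  0.           0.           1.        ]] [0.08359876 0.57270106 0.37332385] [0.10654375 0.78553207 0.60413571 0.08128867]
```

View pics/scene0.png

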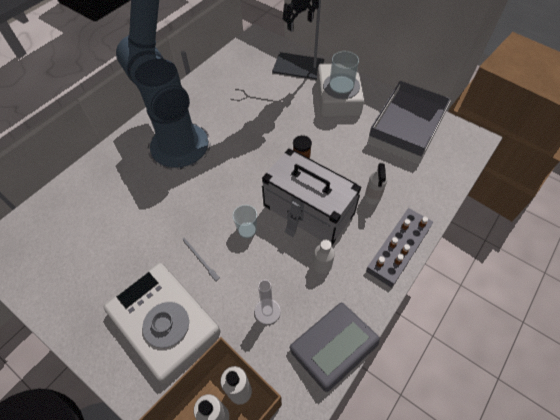

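View pics/top0.png

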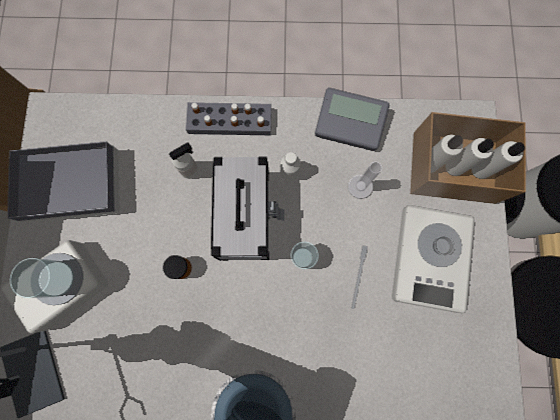

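View pics/wrist0.png

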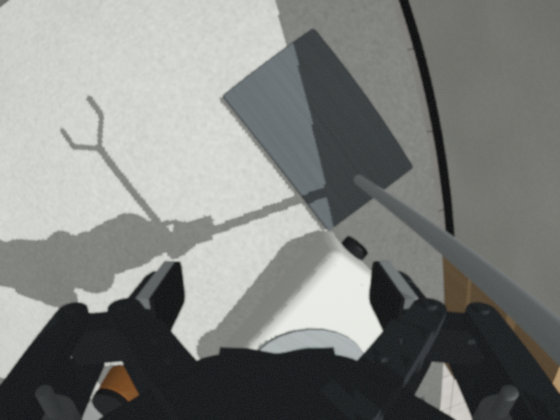

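The top view has image up = +x and left = +y. The case is at about (240,207) with its latch on the right, facing -y. The bottle is at (290,162) and the beaker at (305,255), either side of the latch.

```bash
cat > h.py <<'E'
import numpy as np, cv2, pickle
from scipy.spatial.transform import Rotation as R
def rot(q): q=np.asarray(q,float); return R.from_quat([q[1],q[2],q[3],q[0]]).as_matrix()
def ray(s,uv):
    K=s["mtx"]; d=np.array([(uv[0]-K[0,2])/K[0,0],(uv[1]-K[1,2])/K[1,1],1.0])
    if s.get("fish"):
        r=np.hypot(d[0],d[1]); d=np.array([d[0]/r*np.sin(r),d[1]/r*np.sin(r),np.cos(r)])
    d=rot(s["attitude"])@d
    return np.array(s["xyz"]),d/np.linalg.norm(d)
def onz(s,uv,z):
    o,d=ray(s,uv); return o+d*(z-o[2])/d[2]
def tri(obs):
    A=np.zeros((3,3));b=np.zeros(3);L=[]
    for s,uv in obs:
        o,d=ray(s,uv); P=np.eye(3)-np.outer(d,d); A+=P;b+=P@o;L.append((o,P))
    x=np.linalg.solve(A,b); return x,[np.linalg.norm(P@(x-o)) for o,P in L]
def proj(s,p):
    c=rot(s["attitude"]).T@(np.asarray(p)-s["xyz"]);K=s["mtx"]
    if s.get("fish"):
        r=np.hypot(c[0],c[1]);t=np.arctan2(r,c[2]);return np.array([K[0,2]+K[0,0]*t*c[0]/r,K[1,2]+K[1,1]*t*c[1]/r])
    return np.array([K[0,2]+K[0,0]*c[0]/c[2],K[1,2]+K[1,1]*c[1]/c[2]])
def snap(n,tag):
    from rig import eyes
    s=dict(eyes.snapshot(n)); s["fish"]=(n=="wrist")
    pickle.dump(s,open(f"pics/{n}{tag}.pkl","wb")); cv2.imwrite(f"pics/{n}{tag}.png",s["img"]); return s
def load(n,tag): return pickle.load(open(f"pics/{n}{tag}.pkl","rb"))
def crop(s,x0,y0,w,h,k,fn):
    im=cv2.resize(s["img"][y0:y0+h,x0:x0+w],None,fx=k,fy=k,interpolation=cv2.INTER_CUBIC); cv2.imwrite(fn,im)
E
python3 - <<'E'
from h import *
for n in ["scene","top"]: snap(n,"1")
crop(load("top","1"),200,140,130,140,5,"pics/tc1.png")
crop(load("scene","1"),220,130,160,150,4,"pics/sc1.png")
E
```

```text
(no output)
```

View pics/tc1.png

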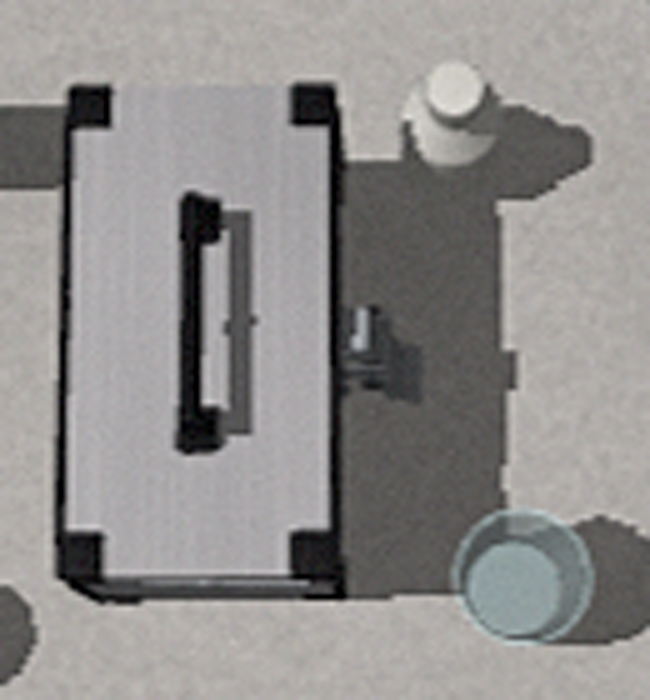

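View pics/sc1.png

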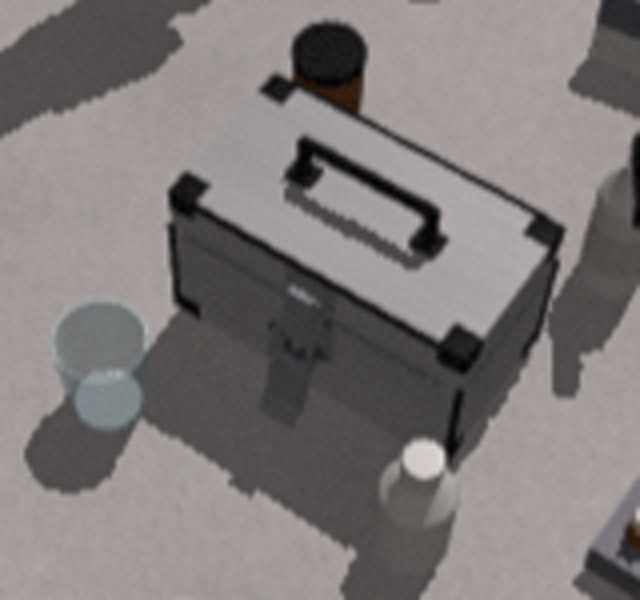

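The crop shows the lid's top corners at about (68,86), (337,84), (338,577) and (60,577). The handle bar runs from (191,195) to (189,450), and the lever is at about (370,345).

Run:
```python
from h import *
t=load("top","1"); s=load("scene","1")
T=lambda x,y:(200+(x+.5)/5-.5,140+(y+.5)/5-.5)
S=lambda x,y:(220+(x+.5)/4-.5,130+(y+.5)/4-.5)
c=[onz(t,T(*p),.17) for p in [(68,86),(337,84),(338,577),(60,577)]]
for p in c: print("corner top",p.round(4))
print("ctr",np.mean(c,0).round(4),[np.linalg.norm(c[i]-c[i-3]).round(4) for i in range(4)])
# scene corners: (278,78)near hinge-low x ; (188,185) latch lowx ; (462,355) latch highx;(555,235) hinge highx
c2=[onz(s,S(*p),.17) for p in [(557,232),(458,350),(172,190),(275,77)]]
for p in c2: print("corner scn",p.round(4))
print("ctr",np.mean(c2,0).round(4),[np.linalg.norm(c2[i]-c2[i-3]).round(4) for i in range(4)])
h=[onz(t,T(*p),.208) for p in [(192,205),(190,440)]]
print("handle top",h, np.mean(h,0))
h2=[onz(s,S(*p),.208) for p in [(302,145),(434,212)]]
print("handle scn",h2,np.mean(h2,0))
# beaker
for n,a,b,z in [("beaker rim",(525,578),(99,342),.095),("flask cap",(457,90),(424,460),.136)]:
    print(n,onz(t,T(*a),z).round(4),onz(s,S(*b),z).round(4))
# shadow obvious: lever
print("lev",onz(t,T(370,365),.02).round(4))
for pt,uvt in [("amber",(176,267)),("spray",(182,152))]: print(pt,onz(t,uvt,.078).round(3))
```

```text
corner top [0.684  0.1157 0.17  ]
corner top [ 0.6877 -0.0274  0.17  ]
corner top [ 0.4259 -0.0339  0.17  ]
corner top [0.4235 0.107  0.17  ]
ctr [0.5553 0.0403 0.17  ] [np.float64(0.1431), np.float64(0.2618), np.float64(0.1409), np.float64(0.2606)]
corner scn [0.6797 0.1081 0.17  ]
corner scn [ 0.6762 -0.0209  0.17  ]
corner scn [ 0.4274 -0.0296  0.17  ]
corner scn [0.4243 0.1056 0.17  ]
ctr [0.5519 0.0408 0.17  ] [np.float64(0.1291), np.float64(0.249), np.float64(0.1352), np.float64(0.2554)]
handle top [array([0.60922772, 0.04309264, 0.208     ]), array([0.48914592, 0.03962614, 0.208     ])] [0.54918682 0.04135939 0.208     ]
handle scn [array([0.49795947, 0.03794014, 0.208     ]), array([0.60932104, 0.04439507, 0.208     ])] [0.55364025 0.0411676  0.208     ]
beaker rim [ 0.4331 -0.1337  0.095 ] [ 0.4339 -0.1336  0.095 ]
flask cap [ 0.6971 -0.0923  0.136 ] [ 0.6975 -0.0914  0.136 ]
lev [ 0.5642 -0.0457  0.02  ]
amber [0.396 0.219 0.078]
spray [0.728 0.224 0.078]
```

Run:
```python
from h import *
from rig import status
st=status.read_state()
print(rot(st["tcp_rot"]).round(4))
```

```text
[[ 9.665e-01 -3.000e-04  2.568e-01]
 [-2.568e-01 -8.000e-04  9.665e-01]
 [-1.000e-04 -1.000e+00 -9.000e-04]]
```

jog_arm --deltas '[0,-0.12,0,0,1,0.06,-0.24,-0.06,0,1,0.16,-0.33,-0.15,0,1,0.26,-0.33,-0.24,0,1,0.36,-0.33,-0.33,0,1]' --force 40

```text
time: 0.88
position: [0.2618, 0.3773, 0.4205]
tcp_rot: [0.702, -0.7, 0.091, -0.092]
wrist_force: [-0.1, 0.2, 0.1]
grip_width: 0.0851
```

jog_arm --deltas '[0.1,0,-0.1,0.1,1,0.2,0,-0.2,0.2,1,0.3,0,-0.3,0.3,1,0.4,0,-0.4,0.4,1,0.48,0,-0.49,0.5,1]'

```text
time: 1.5
position: [0.4161, 0.1051, 0.4194]
tcp_rot: [0.612, -0.612, 0.354, -0.355]
wrist_force: [0.7, 0.5, -0.6]
grip_width: 0.0857
```

Run:
```python
from h import *
from rig import status
snap("wrist","2")
st=status.read_state()
print(st["time"],st["position"],st["joints"].round(3)); print(rot(st["tcp_rot"]).round(4))
```

```text
1.55 [0.41938262 0.09846337 0.41866851] [ 0.087  0.091  0.129  1.607 -0.006  1.15 ]
[[ 0.4867  0.0016  0.8736]
 [-0.8736 -0.0061  0.4867]
 [ 0.0061 -1.     -0.0016]]
```

View pics/wrist2.png

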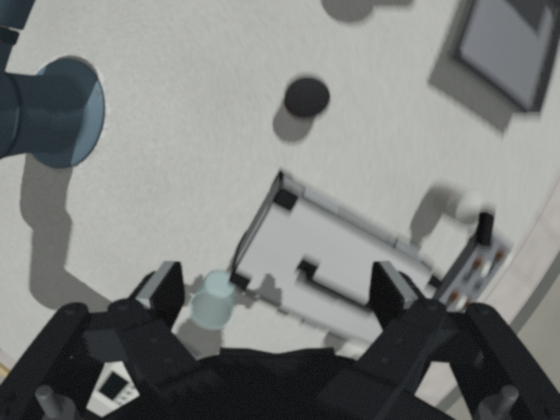

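jog_arm --deltas '[0.08,0,-0.1,0.1,1,0.16,0,-0.21,0.2,1,0.24,0,-0.32,0.3,1,0.32,0,-0.43,0.334,1,0.4,0,-0.54,0.334,1]'

```text
time: 2.17
position: [0.2907, -0.1812, 0.4195]
tcp_rot: [0.501, -0.5, 0.499, -0.5]
wrist_force: [1.3, -0.4, -0.0]
grip_width: 0.0853
```

jog_arm --deltas '[0.2,0,0,0,1,0.3,0,-0.1,0,1,0.32,0,-0.2,0,1,0.32,0,-0.3,0,1,0.32,0,-0.39,0,1]'

```text
time: 2.8
position: [0.095, -0.3405, 0.419]
tcp_rot: [0.5, -0.5, 0.5, -0.5]
wrist_force: [-0.3, -0.8, 1.1]
grip_width: 0.0856
```

Run:
```python
from h import *
from rig import status
st=status.read_state()
print(st["time"],st["position"],st["joints"].round(3)); print(rot(st["tcp_rot"]).round(4))
```

```text
2.8 [ 0.09499389 -0.34045397  0.41904676] [-1.479 -0.066 -0.03   1.607 -0.     0.092]
[[ 3.e-04 -3.e-04  1.e+00]
 [-1.e+00  4.e-04  3.e-04]
 [-4.e-04 -1.e+00 -3.e-04]]
```

jog_arm --deltas '[-0.04,0,0,0,1,-0.08,0,0,0,1,-0.12,0,0,0,1,-0.16,0,0,0,1,-0.2,0,0,0,1]'

```text
time: 3.42
position: [0.0969, -0.2392, 0.4193]
tcp_rot: [0.5, -0.5, 0.5, -0.5]
wrist_force: [0.6, 0.0, 0.3]
grip_width: 0.0854
```

```bash
cat > st.py <<'E'
from h import *
from rig import status
st=status.read_state()
print(st["time"],st["position"].round(4),st["joints"].round(3),st["wrist_force"].round(1),st["grip_width"].round(4)); print(rot(st["tcp_rot"]).round(4))
E
python3 st.py
```

```text
Traceback (most recent call last):
  File "st.py", line 4, in <module>
    print(st["time"],st["position"].round(4),st["joints"].round(3),st["wrist_force"].round(1),st["grip_width"].round(4)); print(rot(st["tcp_rot"]).round(4))
                                                                                              ^^^^^^^^^^^^^^^^^^^^^^
AttributeError: 'float' object has no attribute 'round'
```

jog_arm --deltas '[-0.04,0,0,0,1,-0.08,0,0,0,1,-0.12,0,0,0,1,-0.16,0,0,0,1,-0.2,0,0,0,1]'

```text
time: 4.05
position: [0.0967, -0.1388, 0.4194]
tcp_rot: [0.5, -0.5, 0.5, -0.5]
wrist_force: [-0.2, 0.2, -0.2]
grip_width: 0.0855
```

```bash
sed -i 's/st\["grip_width"\].round(4)/st["grip_width"]/' st.py; python3 st.py
```

```text
4.05 [ 0.0967 -0.1388  0.4194] [-1.346 -0.436 -0.278  1.729  0.     0.224] [-0.2  0.2 -0.2] 0.08553562760996385
[[ 8.e-04  2.e-04  1.e+00]
 [-1.e+00 -1.e-04  8.e-04]
 [ 1.e-04 -1.e+00  2.e-04]]
```

jog_arm --deltas '[0.1,0.02,0,0,1,0.2,0.1,0,0,1,0.28,0.2,0,0,1,0.32,0.3,0,0,1,0.32,0.38,0,0,1]'

```text
time: 4.68
position: [0.097, -0.3002, 0.2273]
tcp_rot: [0.5, -0.5, 0.5, -0.5]
wrist_force: [0.5, -0.5, 0.1]
grip_width: 0.0855
```

```bash
python3 st.py
```

```text
4.675 [ 0.097  -0.3002  0.2273] [-1.46  -0.135 -0.587  1.121  0.     0.11 ] [ 0.5 -0.5  0.1] 0.08549953790510742
[[ 4.0e-04 -1.0e-04  1.0e+00]
 [-1.0e+00  1.4e-03  4.0e-04]
 [-1.4e-03 -1.0e+00 -1.0e-04]]
```

jog_arm --deltas '[-0.04,0.04,0,0,1,-0.08,0.08,0,0,1,-0.12,0.1,0,0,1,-0.16,0.1,0,0,1,-0.2,0.1,0,0,1]'

```text
time: 5.3
position: [0.0969, -0.1988, 0.1792]
tcp_rot: [0.5, -0.5, 0.5, -0.5]
wrist_force: [-0.0, 0.6, 0.8]
grip_width: 0.0854
```

```bash
python3 st.py
```

```text
5.3 [ 0.0969 -0.1988  0.1792] [-1.408 -0.319 -0.845  1.046  0.     0.162] [-0.   0.6  0.8] 0.08537454993351228
[[ 1.1e-03 -1.0e-04  1.0e+00]
 [-1.0e+00  7.0e-04  1.1e-03]
 [-7.0e-04 -1.0e+00 -1.0e-04]]
```

jog_arm --deltas '[-0.02,0.04,0,0,1,-0.04,0.08,0,0,1,-0.06,0.12,0,0,1,-0.08,0.16,0,0,1,-0.08,0.2,0,0,1]'

```text
time: 5.92
position: [0.107, -0.1764, 0.1026]
tcp_rot: [0.503, -0.498, 0.507, -0.493]
wrist_force: [0.0, 0.3, 0.1]
grip_width: 0.0854
```

```bash
python3 st.py
```

```text
5.925 [ 0.107  -0.1764  0.1026] [-1.331 -0.243 -1.018  0.815 -0.004  0.239] [0.  0.3 0.1] 0.08543751813863838
[[ 0.0013 -0.0091  1.    ]
 [-0.9998  0.0186  0.0015]
 [-0.0187 -0.9998 -0.0091]]
```

jog_arm --deltas '[-0.03,0,0,0,1,-0.06,0,0,0,1,-0.1,0,0,0,1,-0.1,0,0,0,1,-0.1,0,0,0,1]'

```text
time: 6.55
position: [0.1139, -0.1355, 0.1207]
tcp_rot: [0.503, -0.497, 0.51, -0.489]
wrist_force: [-0.1, -0.6, -0.1]
grip_width: 0.0854
```

```bash
python3 st.py
```

```text
6.55 [ 0.1139 -0.1355  0.1207] [-1.228 -0.337 -1.019  0.92  -0.006  0.342] [-0.1 -0.6 -0.1] 0.08535430158912267
[[ 0.0013 -0.0158  0.9999]
 [-0.9996  0.0278  0.0017]
 [-0.0279 -0.9995 -0.0158]]
```

jog_arm --deltas '[0.1,-0.08,0,0,1,0.2,-0.16,-0.04,0,1,0.3,-0.24,-0.1,0,1,0.36,-0.34,-0.16,0,1,0.4,-0.44,-0.24,0,1]'

```text
time: 7.18
position: [0.0076, -0.3356, 0.3219]
tcp_rot: [0.503, -0.497, 0.511, -0.488]
wrist_force: [-0.0, -0.3, 0.6]
grip_width: 0.0853
```

```bash
python3 st.py
```

```text
7.175 [ 0.0076 -0.3356  0.3219] [-1.72  -0.097 -0.309  1.385 -0.02  -0.15 ] [-0.  -0.3  0.6] 0.08532770451882649
[[ 1.000e-04 -1.590e-02  9.999e-01]
 [-9.996e-01  2.970e-02  5.000e-04]
 [-2.970e-02 -9.994e-01 -1.590e-02]]
```

jog_arm --deltas '[0,-0.02,-0.12,0,1,-0.04,-0.04,-0.24,0,1,-0.1,-0.06,-0.36,0,1,-0.16,-0.06,-0.48,0,1,-0.22,-0.06,-0.58,0,1]'

```text
time: 7.8
position: [-0.2767, -0.2277, 0.3586]
tcp_rot: [0.503, -0.497, 0.511, -0.489]
wrist_force: [-1.3, -1.3, 0.9]
grip_width: 0.0851
```

```bash
python3 st.py
```

```text
7.8 [-0.2767 -0.2277  0.3586] [-2.604 -0.071 -0.192  1.45  -0.033 -1.033] [-1.3 -1.3  0.9] 0.08511358849664796
[[-4.000e-04 -1.680e-02  9.999e-01]
 [-9.996e-01  2.880e-02  1.000e-04]
 [-2.880e-02 -9.994e-01 -1.680e-02]]
```

jog_arm --deltas '[-0.1,0,-0.05,0,1,-0.2,0,-0.1,0,1,-0.3,0,-0.13,0,1,-0.35,0,-0.15,0,1,-0.4,0,-0.17,0,1]'

```text
time: 8.43
position: [-0.2962, -0.1749, 0.3647]
tcp_rot: [0.509, -0.49, 0.527, -0.472]
wrist_force: [0.3, 0.3, 0.5]
grip_width: 0.0853
```

```bash
python3 st.py
```

```text
8.425 [-0.2962 -0.1749  0.3647] [-2.723 -0.098 -0.202  1.463 -0.084 -1.153] [0.3 0.3 0.5] 0.08531448030417152
[[-0.0012 -0.0365  0.9993]
 [-0.9972  0.0751  0.0015]
 [-0.0751 -0.9965 -0.0365]]
```

```bash
python3 -c "
from rig import status
s=status.read_state();print(s['joints'],s['qvel'])"
```

```text
[-2.72327284 -0.09753904 -0.20203681  1.46345453 -0.08352753 -1.15277187] [ 0.00368263 -0.01937177 -0.00233893  0.01548591 -0.00303416 -0.00136748]
```

jog_arm --deltas '[-0.9,0,-0.4,0,1,-0.9,0,-0.4,0,1,-0.9,0,-0.4,0,1,-0.9,0,-0.4,0,1,-0.9,0,-0.4,0,1]'

```text
time: 9.05
position: [-0.3022, -0.1622, 0.3855]
tcp_rot: [0.515, -0.483, 0.543, -0.454]
wrist_force: [0.2, 0.1, -1.2]
grip_width: 0.0853
```

```bash
python3 st.py; python3 -c "
from rig import status
s=status.read_state();print(s['joints'],s['qvel'])"
```

```text
9.05 [-0.3022 -0.1622  0.3855] [-2.723 -0.093 -0.148  1.512 -0.133 -1.153] [ 0.2  0.1 -1.2] 0.08525910937755656
[[-0.0026 -0.0568  0.9984]
 [-0.9927  0.1204  0.0042]
 [-0.1204 -0.9911 -0.0567]]
[-2.72275184 -0.09282489 -0.14843395  1.51221258 -0.13344843 -1.15296916] [ 9.09040546e-05  8.92147250e-03  6.63658410e-02  6.27290247e-02
 -1.07891969e-03  3.86202050e-04]
```

jog_arm --deltas '[-0.9,0,-0.4,0,1,-0.9,0,-0.4,0,1,-0.9,0,-0.4,0,1,-0.9,0,-0.4,0,1,-0.9,0,-0.4,0,1]'

```text
time: 9.68
position: [-0.3079, -0.1495, 0.4183]
tcp_rot: [0.52, -0.476, 0.558, -0.437]
wrist_force: [-0.4, 1.3, 0.1]
grip_width: 0.0856
```

```bash
python3 st.py
```

```text
9.675 [-0.3079 -0.1495  0.4183] [-2.723 -0.082 -0.059  1.591 -0.183 -1.153] [-0.4  1.3  0.1] 0.08559785922591015
[[-0.0055 -0.0766  0.997 ]
 [-0.9863  0.165   0.0072]
 [-0.1651 -0.9833 -0.0764]]
```

jog_arm --deltas '[-0.9,0.18,-0.4,1,1,-0.9,0.18,-0.4,1,1,-0.9,0.18,-0.4,1,1,-0.9,0.18,-0.4,1,1,-0.9,0.18,-0.4,1,1]'

```text
time: 10.3
position: [-0.3243, -0.1127, 0.4183]
tcp_rot: [0.211, -0.221, 0.779, -0.548]
wrist_force: [0.1, -0.7, 0.6]
grip_width: 0.0849
```

```bash
python3 st.py
```

```text
10.3 [-0.3243 -0.1127  0.4183] [-2.723 -0.068 -0.074  1.584 -0.329 -0.208] [ 0.1 -0.7  0.6] 0.08489110666207328
[[-0.8132 -0.114   0.5706]
 [-0.5755  0.3025 -0.7598]
 [-0.086  -0.9463 -0.3116]]
```

jog_arm --deltas '[-0.19,0.32,-0.93,-1,1,-0.19,0.32,-0.93,-1,1,-0.19,0.32,-0.93,-1,1,-0.19,0.32,-0.93,-1,1,-0.19,0.32,-0.93,-1,1]'

```text
time: 10.92
position: [-0.3419, -0.0804, 0.4186]
tcp_rot: [0.547, -0.43, 0.637, -0.331]
wrist_force: [0.2, -0.2, 0.9]
grip_width: 0.0856
```

```bash
python3 st.py
```

```text
10.925 [-0.3419 -0.0804  0.4186] [-2.723 -0.085 -0.129  1.524 -0.468 -1.163] [ 0.2 -0.2  0.9] 0.08564036159756594
[[-0.0306 -0.1858  0.9821]
 [-0.9103  0.4109  0.0494]
 [-0.4128 -0.8925 -0.1817]]
```

jog_arm --deltas '[-0.82,0.45,-0.36,1,1,-0.82,0.45,-0.36,1,1,-0.82,0.45,-0.36,1,1,-0.82,0.45,-0.36,1,1,-0.82,0.45,-0.36,1,1]'

```text
time: 11.55
position: [-0.3548, -0.0509, 0.4186]
tcp_rot: [0.194, -0.225, 0.851, -0.434]
wrist_force: [-0.3, -0.1, 0.8]
grip_width: 0.0852
```

```bash
python3 st.py
```

```text
11.55 [-0.3548 -0.0509  0.4186] [-2.723 -0.073 -0.167  1.497 -0.599 -0.204] [-0.3 -0.1  0.8] 0.08524731093673345
[[-0.8242 -0.2139  0.5244]
 [-0.5502  0.522  -0.6518]
 [-0.1343 -0.8257 -0.5479]]
```

jog_arm --deltas '[-0.16,0.56,-0.8,-1,1,-0.16,0.56,-0.8,-1,1,-0.16,0.56,-0.8,-1,1,-0.16,0.56,-0.8,-1,1,-0.16,0.56,-0.8,-1,1]'

```text
time: 12.18
position: [-0.3684, -0.0269, 0.4173]
tcp_rot: [0.561, -0.381, 0.698, -0.232]
wrist_force: [0.0, 0.0, -0.4]
grip_width: 0.0853
```

```bash
python3 st.py
```

```text
12.175 [-0.3684 -0.0269  0.4173] [-2.723 -0.088 -0.239  1.417 -0.721 -1.166] [ 0.   0.  -0.4] 0.08528645005536663
[[-0.0811 -0.2707  0.9593]
 [-0.7919  0.6019  0.1029]
 [-0.6052 -0.7513 -0.2631]]
```

```bash
cat > go.py <<'E'
# usage: go.py x,y,z x,y,z ... : tool-normalised shifts to world TCP targets from present pose
import sys
from h import *
from rig import status
st=status.read_state(); M=rot(st["tcp_rot"])
print("t",st["time"],"pos",st["position"].round(4),"j",st["joints"].round(3),"F",st["wrist_force"].round(1),"w",round(st["grip_width"],4))
print(M.round(3).tolist())
for a in sys.argv[1:]:
    w=np.array([float(v) for v in a.split(",")]); print(a,((M.T@(w-st["position"]))/.5).round(3).tolist())
E
python3 go.py -.25,-.33,.42 -.1,-.4,.42 .05,-.43,.42 .2,-.43,.42 0.4,-.38,.42
```

```text
t 12.175 pos [-0.3684 -0.0269  0.4173] j [-2.723 -0.088 -0.239  1.417 -0.721 -1.166] F [ 0.   0.  -0.4] w 0.0853
[[-0.081, -0.271, 0.959], [-0.792, 0.602, 0.103], [-0.605, -0.751, -0.263]]
-.25,-.33,.42 [0.458, -0.433, 0.163]
-.1,-.4,.42 [0.544, -0.598, 0.437]
.05,-.43,.42 [0.567, -0.716, 0.718]
.2,-.43,.42 [0.543, -0.797, 1.006]
0.4,-.38,.42 [0.431, -0.845, 1.4]
```

jog_arm --deltas '[0.1,-0.1,0.02,0,1,0.22,-0.21,0.06,0,1,0.33,-0.32,0.11,0,1,0.44,-0.43,0.16,0,1,0.48,-0.49,0.27,0,1]'

```text
time: 12.8
position: [-0.2368, -0.3077, 0.4215]
tcp_rot: [0.558, -0.38, 0.7, -0.234]
wrist_force: [-0.6, -0.3, 0.1]
grip_width: 0.0853
```

```bash
python3 go.py -.25,-.33,.42 -.1,-.4,.42 .05,-.43,.42 .2,-.43,.42 0.4,-.38,.42
```

```text
t 12.8 pos [-0.2368 -0.3077  0.4215] j [-2.017  0.372  0.268  1.983 -0.528 -0.309] F [-0.6 -0.3  0.1] w 0.0853
[[-0.088, -0.271, 0.959], [-0.792, 0.602, 0.097], [-0.604, -0.751, -0.267]]
-.25,-.33,.42 [0.039, -0.017, -0.029]
-.1,-.4,.42 [0.124, -0.183, 0.245]
.05,-.43,.42 [0.145, -0.3, 0.527]
.2,-.43,.42 [0.119, -0.381, 0.814]
0.4,-.38,.42 [0.004, -0.429, 1.208]
```

```bash
python3 go.py -.1,-.42,.32 .05,-.46,.30 .2,-.45,.3 0.35,-.4,.3
```

```text
t 12.8 pos [-0.2368 -0.3077  0.4215] j [-2.017  0.372  0.268  1.983 -0.528 -0.309] F [-0.6 -0.3  0.1] w 0.0853
[[-0.088, -0.271, 0.959], [-0.792, 0.602, 0.097], [-0.604, -0.751, -0.267]]
-.1,-.42,.32 [0.276, -0.057, 0.295]
.05,-.46,.30 [0.338, -0.156, 0.585]
.2,-.45,.3 [0.295, -0.225, 0.875]
0.35,-.4,.3 [0.19, -0.246, 1.172]
```

jog_arm --deltas '[0.1,-0.02,0.1,0,1,0.19,-0.04,0.2,0,1,0.28,-0.06,0.3,0,1,0.3,-0.09,0.41,0,1,0.33,-0.13,0.52,0,1]'

```text
time: 13.42
position: [0.0065, -0.4471, 0.3025]
tcp_rot: [0.559, -0.38, 0.7, -0.233]
wrist_force: [-0.1, -0.7, 0.2]
grip_width: 0.0852
```

```bash
python3 go.py .05,-.46,.30 .2,-.45,.3 0.35,-.4,.3 0.5,-.33,.35 .6,-.28,.4
```

```text
t 13.425 pos [ 0.0065 -0.4471  0.3025] j [-1.538  0.696  0.463  2.021 -0.253  0.118] F [-0.1 -0.7  0.2] w 0.0852
[[-0.088, -0.271, 0.959], [-0.792, 0.603, 0.098], [-0.605, -0.75, -0.267]]
.05,-.46,.30 [0.016, -0.035, 0.082]
.2,-.45,.3 [-0.026, -0.104, 0.372]
0.35,-.4,.3 [-0.132, -0.125, 0.669]
0.5,-.33,.35 [-0.329, -0.197, 0.944]
.6,-.28,.4 [-0.487, -0.266, 1.119]
```

jog_arm --deltas '[0,-0.03,0.12,0,1,-0.01,-0.06,0.24,0,1,-0.03,-0.1,0.36,0,1,-0.07,-0.11,0.48,0,1,-0.11,-0.12,0.6,0,1]'

```text
time: 14.05
position: [0.2944, -0.3947, 0.2827]
tcp_rot: [0.559, -0.383, 0.694, -0.243]
wrist_force: [0.2, -0.6, -0.5]
grip_width: 0.0853
```

```bash
python3 go.py 0.35,-.4,.3 0.5,-.33,.35 .6,-.28,.4 .7,-.24,.42
```

```text
t 14.05 pos [ 0.2944 -0.3947  0.2827] j [-1.084  0.834  0.679  2.114  0.044  0.465] F [ 0.2 -0.6 -0.5] w 0.0853
[[-0.082, -0.261, 0.962], [-0.803, 0.588, 0.091], [-0.59, -0.765, -0.258]]
0.35,-.4,.3 [-0.021, -0.062, 0.097]
0.5,-.33,.35 [-0.217, -0.134, 0.372]
.6,-.28,.4 [-0.373, -0.204, 0.548]
.7,-.24,.42 [-0.477, -0.24, 0.737]
```

```bash
python3 go.py 0.4,-.33,.29 0.5,-.22,.36 .53,-.1,.4 .53,.05,.42 .53,.15,.42
```

```text
t 14.05 pos [ 0.2944 -0.3947  0.2827] j [-1.084  0.834  0.679  2.114  0.044  0.465] F [ 0.2 -0.6 -0.5] w 0.0853
[[-0.082, -0.261, 0.962], [-0.803, 0.588, 0.091], [-0.59, -0.765, -0.258]]
0.4,-.33,.29 [-0.13, 0.01, 0.211]
0.5,-.22,.36 [-0.406, -0.02, 0.387]
.53,-.1,.4 [-0.65, 0.044, 0.446]
.53,.05,.42 [-0.915, 0.19, 0.463]
.53,.15,.42 [-1.076, 0.307, 0.482]
```

jog_arm --deltas '[-0.07,0.01,0.1,0,1,-0.13,0.01,0.21,0,1,-0.22,0,0.28,0,1,-0.31,-0.01,0.34,0,1,-0.41,-0.02,0.39,0,1]'

```text
time: 14.68
position: [0.4767, -0.2019, 0.3294]
tcp_rot: [0.562, -0.382, 0.687, -0.258]
wrist_force: [0.0, -0.5, 1.1]
grip_width: 0.0855
```

```bash
python3 go.py 0.5,-.22,.36 .53,-.1,.4 .53,.05,.42 .53,.15,.42
```

```text
t 14.675 pos [ 0.4767 -0.2019  0.3294] j [-0.69   0.764  0.697  2.114  0.299  0.787] F [ 0.  -0.5  1.1] w 0.0855
[[-0.077, -0.235, 0.969], [-0.814, 0.576, 0.075], [-0.576, -0.783, -0.236]]
0.5,-.22,.36 [-0.009, -0.08, 0.028]
.53,-.1,.4 [-0.255, -0.018, 0.085]
.53,.05,.42 [-0.523, 0.123, 0.098]
.53,.15,.42 [-0.686, 0.238, 0.113]
```

jog_arm --deltas '[-0.12,-0.02,0.03,0,1,-0.24,-0.02,0.06,0,1,-0.35,0.02,0.09,0,1,-0.46,0.07,0.1,0,1,-0.57,0.14,0.1,0,1]'

```text
time: 15.3
position: [0.53, 0.0731, 0.4269]
tcp_rot: [0.562, -0.381, 0.687, -0.258]
wrist_force: [0.7, 0.2, 0.6]
grip_width: 0.0852
```

```bash
python3 go.py .53,.15,.42 .6,.15,.6 .53,.15,.8
```

```text
t 15.3 pos [0.53   0.0731 0.4269] j [-0.257  0.609  0.7    2.106  0.521  1.196] F [0.7 0.2 0.6] w 0.0852
[[-0.078, -0.235, 0.969], [-0.814, 0.576, 0.074], [-0.576, -0.783, -0.236]]
.53,.15,.42 [-0.117, 0.099, 0.015]
.6,.15,.6 [-0.335, -0.215, 0.065]
.53,.15,.8 [-0.555, -0.496, -0.165]
```

jog_arm --deltas '[-0.6,-0.55,-0.18,1,1,-0.6,-0.55,-0.18,1,1,-0.6,-0.55,-0.18,1,1,-0.6,-0.55,-0.18,1,1,-0.6,-0.55,-0.18,1,1]'

```text
time: 15.92
position: [0.4752, 0.169, 0.5548]
tcp_rot: [0.224, -0.164, 0.857, -0.434]
wrist_force: [0.8, -0.3, -0.3]
grip_width: 0.0851
```

```bash
python3 go.py .53,.05,.42 .53,.15,.85
```

```text
t 15.925 pos [0.4752 0.169  0.5548] j [-0.114  0.388  0.749  2.115  0.589  2.388] F [ 0.8 -0.3 -0.3] w 0.0851
[[-0.846, -0.087, 0.526], [-0.476, 0.569, -0.67], [-0.241, -0.817, -0.523]]
.53,.05,.42 [0.085, 0.075, 0.358]
.53,.15,.85 [-0.217, -0.514, -0.226]
```

jog_arm --deltas '[-0.22,-0.51,-0.23,-1,1,-0.22,-0.51,-0.23,-1,1,-0.22,-0.51,-0.23,-1,1,0.08,0.08,0.36,-1,1,0.08,0.08,0.36,-1,1]'

```text
time: 16.55
position: [0.5019, 0.1269, 0.5214]
tcp_rot: [0.604, -0.309, 0.658, -0.327]
wrist_force: [1.4, -0.2, -0.2]
grip_width: 0.0852
```

```bash
python3 go.py .55,-.05,.42 .55,-.2,.3
```

```text
t 16.55 pos [0.5019 0.1269 0.5214] j [-0.21   0.348  0.581  1.971  0.618  1.385] F [ 1.4 -0.2 -0.2] w 0.0852
[[-0.081, -0.011, 0.997], [-0.802, 0.595, -0.058], [-0.592, -0.804, -0.057]]
.55,-.05,.42 [0.396, -0.049, 0.128]
.55,-.2,.3 [0.779, -0.034, 0.159]
```

```bash
python3 go.py .55,-.02,.42 .557,-.1,.34 .557,-.2,.24
```

```text
t 16.55 pos [0.5019 0.1269 0.5214] j [-0.21   0.348  0.581  1.971  0.618  1.385] F [ 1.4 -0.2 -0.2] w 0.0852
[[-0.081, -0.011, 0.997], [-0.802, 0.595, -0.058], [-0.592, -0.804, -0.057]]
.55,-.02,.42 [0.348, -0.013, 0.125]
.557,-.1,.34 [0.57, 0.02, 0.157]
.557,-.2,.24 [0.849, 0.062, 0.18]
```

jog_arm --deltas '[0.1,0,0.05,-0.063,1,0.22,0,0.09,-0.063,1,0.34,0,0.13,-0.063,1,0.46,0.01,0.15,-0.063,1,0.58,0.02,0.16,-0.063,1]'

```text
time: 17.18
position: [0.555, -0.1058, 0.3345]
tcp_rot: [0.632, -0.323, 0.631, -0.312]
wrist_force: [0.7, -1.2, 0.8]
grip_width: 0.0855
```

```bash
python3 go.py .557,-.16,.22 .557,-.18,.22
```

```text
t 17.175 pos [ 0.555  -0.1058  0.3345] j [-0.56   0.604  0.473  1.828  0.521  0.894] F [ 0.7 -1.2  0.8] w 0.0855
[[0.008, -0.014, 1.0], [-0.803, 0.596, 0.014], [-0.596, -0.803, -0.006]]
.557,-.16,.22 [0.224, 0.119, 0.004]
.557,-.18,.22 [0.256, 0.095, 0.003]
```

jog_arm --deltas '[0.06,0.03,0,0,1,0.13,0.07,0,0,1,0.2,0.1,0,0,1,0.26,0.14,0,0,1,0.26,0.14,0,0,1]'

```text
time: 17.8
position: [0.5537, -0.1668, 0.2001]
tcp_rot: [0.631, -0.323, 0.633, -0.311]
wrist_force: [-0.7, 0.9, -0.1]
grip_width: 0.0854
```

```bash
python3 -c "
from h import *
for n in ['wrist','scene','top']: snap(n,'3')
"; python3 go.py
```

```text
t 17.95 pos [ 0.5553 -0.1665  0.2042] j [-0.639  0.709  0.32   1.608  0.49   0.81 ] F [-1.2 -0.3 -0. ] w 0.0855
[[0.009, -0.013, 1.0], [-0.803, 0.595, 0.015], [-0.595, -0.803, -0.005]]
```

View pics/wrist3.png

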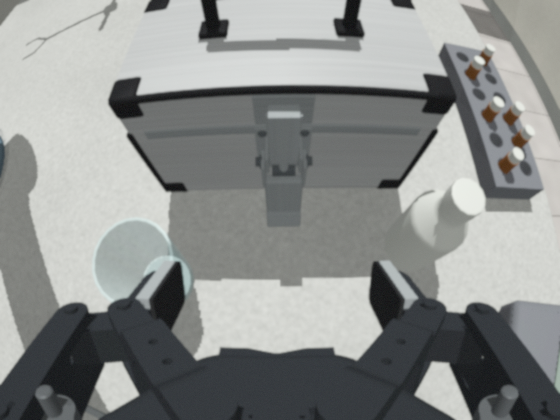

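View pics/scene3.png

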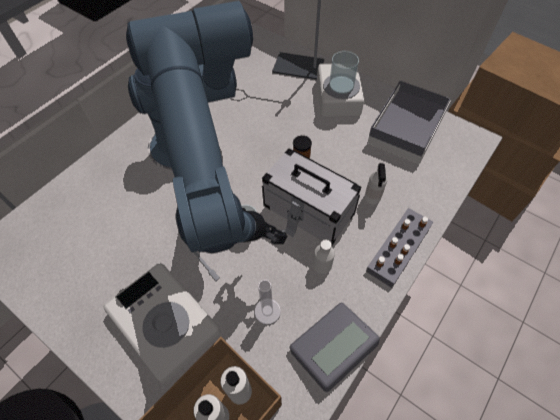

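```bash
python3 -c "
from h import *
s=load('wrist','3'); crop(s,230,70,110,170,4.5 and 4,'pics/wc3.png')"
```

```text
(no output)
```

View pics/wc3.png

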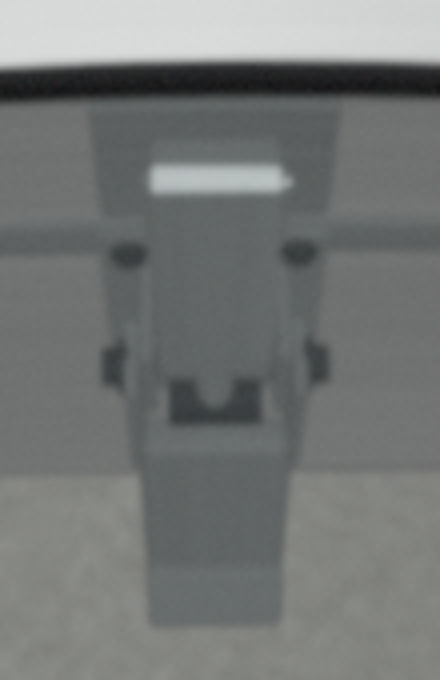

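```bash
cat >> h.py <<'E'
C0=np.array([0.5545,0.0405]); YAW=np.radians(1.5)
def case(p,c=None,yaw=None):
    c=C0 if c is None else c; yaw=YAW if yaw is None else yaw
    ex=np.array([-np.sin(yaw),np.cos(yaw)]); ey=np.array([-np.cos(yaw),-np.sin(yaw)])
    q=c+p[0]*ex+p[1]*ey; return np.array([q[0],q[1],p[2]])
E
python3 - <<'E'
from h import *
s=load('wrist','3')
# plane of outer lever surface approx; project model points
a=np.radians(10)
for nm,p in [("pivot",(-.09,0,.105)),("grip",(-.1,0,.05)),("lipend",(-.09-.089*np.sin(a),0,.105-.089*np.cos(a))),
  ("lidtop L",(-.07,.13,.17)),("lidtop R",(-.07,-.13,.17)),("bot L",(-.07,.13,.012)),("bot R",(-.07,-.13,.012)),("h+",(0,.055,.208)),("h-",(0,-.055,.208))]:
    print(nm,case(p).round(4),proj(s,case(p)).round(1))
t=load('top','1'); sc=load('scene','1')
for nm,p in [("lidL",(-.07,.13,.17)),("lidR",(-.07,-.13,.17)),("hL",(.07,.13,.17)),("hR",(.07,-.13,.17))]:
    print(nm,((proj(t,case(p))-(200,140)+.5)*5-.5).round(0),((proj(sc,case(p))-(220,130)+.5)*4-.5).round(0))
E
```

```text
pivot [ 0.5569 -0.0495  0.105 ] [282.2 162.4]
grip [ 0.5571 -0.0595  0.05  ] [282.1 200.5]
lipend [ 0.5573 -0.0649  0.0174] [282.  217.8]
lidtop L [ 0.4264 -0.0329  0.17  ] [106.8 103.6]
lidtop R [ 0.6863 -0.0261  0.17  ] [454.6  99. ]
bot L [ 0.4264 -0.0329  0.012 ] [167.5 192. ]
bot R [ 0.6863 -0.0261  0.012 ] [394.4 188.5]
h+ [0.4995 0.0391 0.208 ] [205.6  -5.1]
h- [0.6095 0.0419 0.208 ] [353.6  -6.6]
lidL [336. 576.] [168. 192.]
lidR [334.  86.] [466. 362.]
hL [ 60. 579.] [275.  75.]
hR [71. 88.] [565. 229.]
```

```bash
python3 go.py .560,-.132,.148 .5587,-.0666,.0596
```

```text
t 17.95 pos [ 0.5553 -0.1665  0.2042] j [-0.639  0.709  0.32   1.608  0.49   0.81 ] F [-1.2 -0.3 -0. ] w 0.0855
[[0.009, -0.013, 1.0], [-0.803, 0.595, 0.015], [-0.595, -0.803, -0.005]]
.560,-.132,.148 [0.012, 0.131, 0.011]
.5587,-.0666,.0596 [0.012, 0.351, 0.011]
```

jog_arm --deltas '[0.012,0.1,0.011,0,1,0.012,0.19,0.011,0,1,0.012,0.26,0.011,0,1,0.012,0.31,0.011,0,1,0.012,0.335,0.011,0,1]' --force 22

```text
time: 18.58
position: [0.5586, -0.0706, 0.0653]
tcp_rot: [0.632, -0.324, 0.631, -0.312]
wrist_force: [0.2, -0.2, 0.5]
grip_width: 0.0855
```

```bash
python3 -c "
from h import *
snap('wrist','4')"; python3 go.py .5587,-.0666,.0596
```

```text
t 18.625 pos [ 0.5581 -0.0701  0.0644] j [-0.508  0.72  -0.038  1.173  0.539  0.948] F [ 0.   0.6 -0.6] w 0.0854
[[0.009, -0.015, 1.0], [-0.803, 0.596, 0.016], [-0.596, -0.803, -0.006]]
.5587,-.0666,.0596 [0.0, 0.012, 0.001]
```

View pics/wrist4.png

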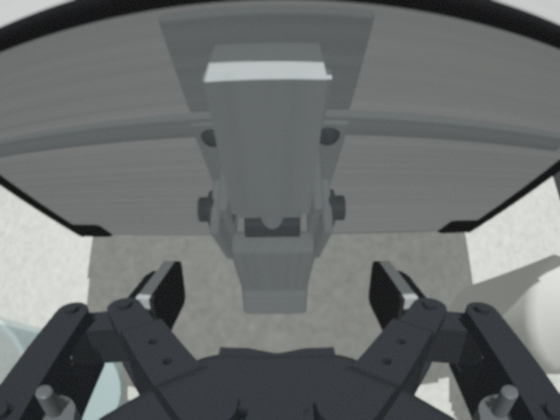

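jog_arm --deltas '[0,0.012,0,0,0.2,0,0.012,0,0,-0.5,0,0.012,0,0,-0.5,0,0.012,0,0,-0.5,0,0.012,0,0,-0.5]' --force 22

```text
time: 19.25
position: [0.5572, -0.0691, 0.0605]
tcp_rot: [0.631, -0.324, 0.632, -0.313]
wrist_force: [-4.3, -2.8, 4.7]
grip_width: 0.0335
```

```bash
python3 go.py; python3 -c "
from h import *
snap('wrist','5')"
```

```text
t 19.25 pos [ 0.5572 -0.0691  0.0605] j [-0.506  0.721 -0.046  1.162  0.539  0.953] F [-4.3 -2.8  4.7] w 0.0335
[[0.007, -0.015, 1.0], [-0.804, 0.595, 0.014], [-0.595, -0.804, -0.008]]
```

View pics/wrist5.png

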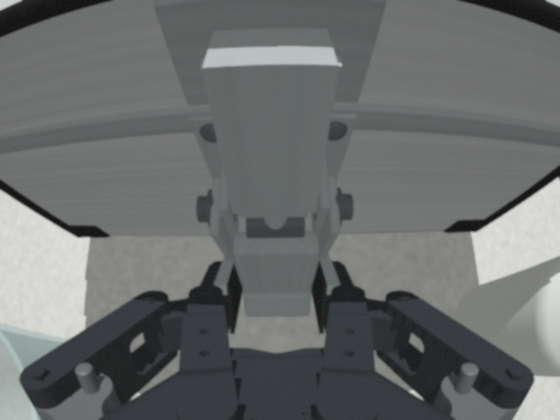

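```bash
cat > arc.py <<'E'
import sys
from h import *
from rig import status
M=rot(status.read_state()["tcp_rot"])
ta=float(sys.argv[1]); r=.056; a0=np.radians(11)
out=np.array([np.sin(YAW),-np.cos(YAW),0]); up=np.array([0,0,1.])
P=lambda t: r*np.sin(a0+t)*out-r*np.cos(a0+t)*up
for t in sys.argv[2:]:
    print(t,((M.T@(P(float(t))-P(ta)))/.5).round(3).tolist())
E
python3 arc.py 0 .08 .16 .24 .32 .4; python3 arc.py .4 .5 .6 .7 .8 .9; python3 arc.py .9 1.0 1.1 1.2 1.3 1.4;  python3 arc.py 1.4 1.5 1.6 1.7 1.8 1.9 2.0
```

```text
.08 [0.006, -0.007, 0.0]
.16 [0.011, -0.014, 0.0]
.24 [0.016, -0.022, 0.0]
.32 [0.02, -0.03, 0.0]
.4 [0.023, -0.038, 0.0]
.5 [0.003, -0.011, 0.0]
.6 [0.005, -0.022, 0.0]
.7 [0.006, -0.033, 0.0]
.8 [0.006, -0.044, 0.0]
.9 [0.005, -0.055, 0.0]
1.0 [-0.002, -0.011, -0.0]
1.1 [-0.006, -0.022, -0.0]
1.2 [-0.01, -0.032, -0.0]
1.3 [-0.016, -0.042, -0.0]
1.4 [-0.022, -0.051, -0.0]
1.5 [-0.007, -0.009, -0.0]
1.6 [-0.015, -0.016, -0.0]
1.7 [-0.024, -0.023, -0.0]
1.8 [-0.034, -0.029, -0.0]
1.9 [-0.044, -0.034, -0.001]
2.0 [-0.054, -0.038, -0.001]
```

jog_arm --deltas '[0.006,-0.007,0,0,-0.5,0.011,-0.014,0,0,-0.5,0.016,-0.022,0,0,-0.5,0.02,-0.03,0,0,-0.5,0.023,-0.038,0,0,-0.5]'

```text
time: 19.92
position: [0.5576, -0.0878, 0.068]
tcp_rot: [0.632, -0.323, 0.632, -0.311]
wrist_force: [-1.8, 4.6, -2.1]
grip_width: 0.0336
```

```bash
python3 go.py
```

```text
t 19.925 pos [ 0.5576 -0.0878  0.068 ] j [-0.534  0.733 -0.004  1.21   0.531  0.921] F [-1.8  4.6 -2.1] w 0.0336
[[0.007, -0.015, 1.0], [-0.802, 0.598, 0.015], [-0.598, -0.802, -0.008]]
```

jog_arm --deltas '[0.003,-0.011,0,0,-0.5,0.005,-0.022,0,0,-0.5,0.006,-0.033,0,0,-0.5,0.006,-0.044,0,0,-0.5,0.005,-0.055,0,0,-0.5]'

```text
time: 20.55
position: [0.5583, -0.1078, 0.0892]
tcp_rot: [0.631, -0.324, 0.631, -0.313]
wrist_force: [-5.1, 0.9, 1.0]
grip_width: 0.0336
```

```bash
python3 go.py
```

```text
t 20.55 pos [ 0.5583 -0.1078  0.0892] j [-0.56   0.73   0.051  1.28   0.52   0.895] F [-5.1  0.9  1. ] w 0.0336
[[0.007, -0.014, 1.0], [-0.804, 0.595, 0.014], [-0.595, -0.804, -0.007]]
```

jog_arm --deltas '[-0.002,-0.011,0,0,-0.5,-0.006,-0.022,0,0,-0.5,-0.01,-0.032,0,0,-0.5,-0.016,-0.042,0,0,-0.5,-0.022,-0.051,0,0,-0.5]'

```text
time: 21.18
position: [0.5585, -0.1143, 0.1157]
tcp_rot: [0.631, -0.324, 0.631, -0.313]
wrist_force: [-4.7, 1.0, -3.0]
grip_width: 0.0334
```

```bash
python3 go.py
```

```text
t 21.175 pos [ 0.5585 -0.1143  0.1157] j [-0.568  0.712  0.093  1.343  0.516  0.886] F [-4.7  1.  -3. ] w 0.0334
[[0.007, -0.015, 1.0], [-0.804, 0.594, 0.015], [-0.594, -0.804, -0.008]]
```

jog_arm --deltas '[-0.007,-0.009,0,0,-0.5,-0.015,-0.016,0,0,-0.5,-0.024,-0.023,0,0,-0.5,-0.034,-0.029,0,0,-0.5,-0.044,-0.034,0,0,-0.5]'

```text
time: 21.8
position: [0.5584, -0.1073, 0.1421]
tcp_rot: [0.631, -0.325, 0.631, -0.313]
wrist_force: [-5.4, -3.8, -2.8]
grip_width: 0.0331
```

```bash
python3 go.py;python3 arc.py 1.9 1.95 2.0 2.05 2.1; python3 -c "
from h import *
snap('wrist','6')"
```

```text
t 21.8 pos [ 0.5584 -0.1073  0.1421] j [-0.558  0.682  0.111  1.386  0.518  0.898] F [-5.4 -3.8 -2.8] w 0.0331
[[0.007, -0.015, 1.0], [-0.805, 0.593, 0.014], [-0.593, -0.805, -0.008]]
1.95 [-0.005, -0.002, -0.0]
2.0 [-0.01, -0.004, -0.0]
2.05 [-0.016, -0.006, -0.0]
2.1 [-0.021, -0.007, -0.0]
```

View pics/wrist6.png

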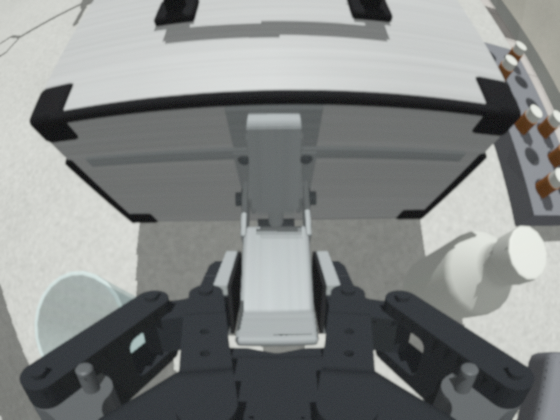

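jog_arm --deltas '[-0.005,-0.002,0,0,-0.5,-0.01,-0.004,0,0,-0.5,-0.016,-0.006,0,0,-0.5,-0.021,-0.007,0,0,-0.5,-0.021,-0.007,0,0,-0.5]'

```text
time: 22.48
position: [0.5583, -0.1013, 0.1513]
tcp_rot: [0.631, -0.325, 0.631, -0.313]
wrist_force: [-6.5, -5.4, -1.2]
grip_width: 0.0331
```

```bash
python3 go.py; python3 -c "
from h import *
snap('wrist','7')
s=snap('scene','7'); crop(s,220,130,160,150,4,'pics/sc7.png')"
```

```text
t 22.475 pos [ 0.5583 -0.1013  0.1513] j [-0.55   0.668  0.111  1.395  0.52   0.907] F [-6.5 -5.4 -1.2] w 0.0331
[[0.007, -0.015, 1.0], [-0.806, 0.592, 0.014], [-0.592, -0.806, -0.008]]
```

View pics/wrist7.png

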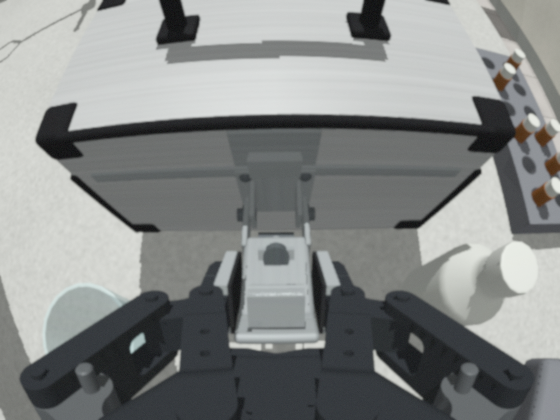

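View pics/sc7.png

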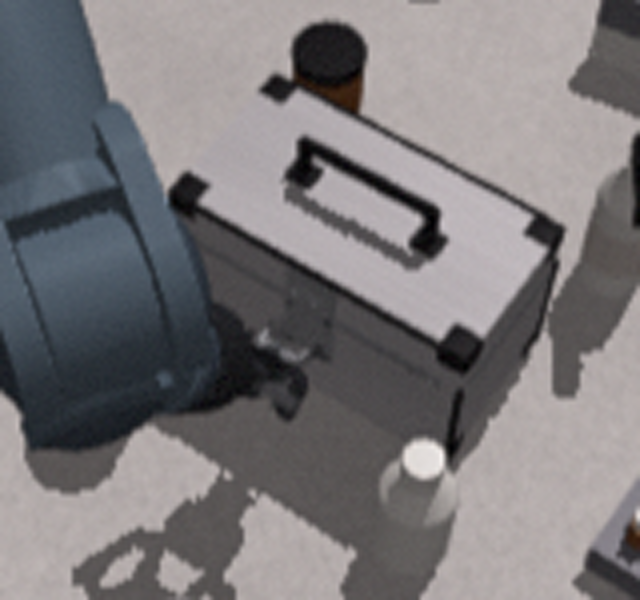

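jog_arm --deltas '[0,0,0,0,1,0,0,0,0,1,0,0,0,0,1,0,-0.06,0,0,1,0,-0.16,0,0,1]'

```text
time: 23.2
position: [0.5597, -0.1463, 0.2158]
tcp_rot: [0.632, -0.324, 0.632, -0.311]
wrist_force: [1.0, 0.0, 0.1]
grip_width: 0.0852
```

```bash
python3 go.py; python3 -c "
from h import *
snap('wrist','8')"
```

```text
t 23.2 pos [ 0.5597 -0.1463  0.2158] j [-0.61   0.689  0.314  1.613  0.501  0.839] F [1.  0.  0.1] w 0.0852
[[0.008, -0.016, 1.0], [-0.802, 0.597, 0.016], [-0.597, -0.802, -0.008]]
```

View pics/wrist8.png

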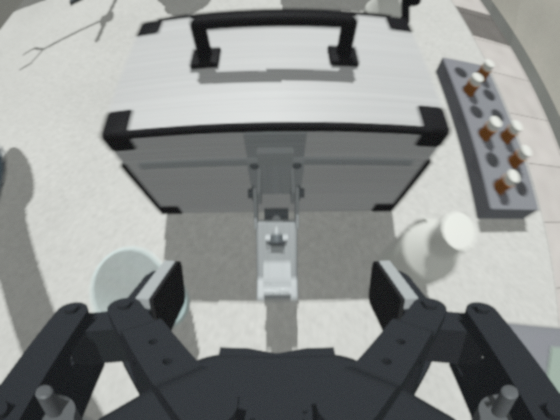

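```bash
python3 - <<'E'
from h import *
s=load('wrist','8')
for p in [(0,0,.208),(0,.055,.208),(0,-.055,.208),(-.07,.13,.17),(-.07,-.13,.17)]: print(p,case(p).round(4),proj(s,case(p)).round(1))
crop(s,150,0,260,150,3,"pics/wc8.png")
E
python3 go.py .5555,-.10,.30 .5555,-.025,.295
```

```text
(0, 0, 0.208) [0.5545 0.0405 0.208 ] [272.1  21.6]
(0, 0.055, 0.208) [0.4995 0.0391 0.208 ] [197.2  26. ]
(0, -0.055, 0.208) [0.6095 0.0419 0.208 ] [347.4  23.6]
(-0.07, 0.13, 0.17) [ 0.4264 -0.0329  0.17  ] [101.6 137.2]
(-0.07, -0.13, 0.17) [ 0.6863 -0.0261  0.17  ] [446.8 132.5]
t 23.25 pos [ 0.5615 -0.1511  0.2214] j [-0.615  0.686  0.327  1.62   0.501  0.839] F [ 0.5 -2.2  2.9] w 0.0854
[[0.009, -0.007, 1.0], [-0.805, 0.593, 0.012], [-0.593, -0.805, -0.0]]
.5555,-.10,.30 [-0.176, -0.066, -0.011]
.5555,-.025,.295 [-0.29, 0.031, -0.009]
```

View pics/wc8.png

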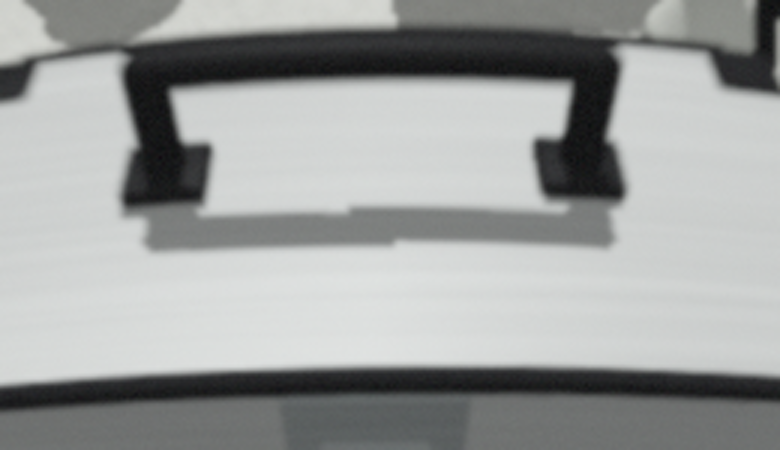

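jog_arm --deltas '[-0.06,-0.05,0,-0.11,0.6,-0.15,-0.06,-0.01,-0.23,0,-0.22,-0.04,-0.01,-0.35,-0.18,-0.26,0,-0.01,-0.47,-0.18,-0.29,0.03,-0.01,-0.59,-0.18]'

```text
time: 23.88
position: [0.5541, -0.0206, 0.2908]
tcp_rot: [0.848, -0.429, 0.28, -0.135]
wrist_force: [-0.5, 0.6, 0.2]
grip_width: 0.0347
```

```bash
python3 go.py .5550,-.025,.295
```

```text
t 23.875 pos [ 0.5541 -0.0206  0.2908] j [-0.437  0.505  0.205  1.588  0.564  0.099] F [-0.5  0.6  0.2] w 0.0347
[[0.807, -0.012, 0.591], [-0.469, 0.595, 0.652], [-0.36, -0.803, 0.475]]
.5550,-.025,.295 [0.002, -0.012, -0.001]
```

jog_arm --deltas '[0,0,0,-0.11,-0.18,0,0,0,-0.22,-0.18,0,0,0,-0.33,-0.18,0,0,0,-0.405,-0.18,0,0,0,-0.405,-0.18]'

```text
time: 24.5
position: [0.5541, -0.0218, 0.2904]
tcp_rot: [0.893, -0.45, 0.005, 0.005]
wrist_force: [-0.1, -0.4, -0.2]
grip_width: 0.0348
```

```bash
python3 -c "
from h import *
snap('wrist','9')
s=snap('scene','9'); crop(s,180,110,200,150,4,'pics/sc9.png')"
python3 go.py .5545,.0335,.2176 ; python3 -c "
from h import *
s=load('wrist','9')
for p in [(0,0,.208),(0,.055,.208),(0,-.055,.208)]: print(p,case(p).round(4),proj(s,case(p)).round(1))"
```

```text
t 24.6 pos [ 0.554  -0.0218  0.2903] j [-0.439  0.507  0.207  1.589  0.563 -0.531] F [-0.5 -0.5  0.4] w 0.0352
[[1.0, -0.013, 0.005], [0.003, 0.596, 0.803], [-0.014, -0.803, 0.596]]
.5545,.0335,.2176 [0.003, 0.183, 0.002]
(0, 0, 0.208) [0.5545 0.0405 0.208 ] [277.3 222. ]
(0, 0.055, 0.208) [0.4995 0.0391 0.208 ] [275.3 144.1]
(0, -0.055, 0.208) [0.6095 0.0419 0.208 ] [279.1 289.9]
```

View pics/wrist9.png

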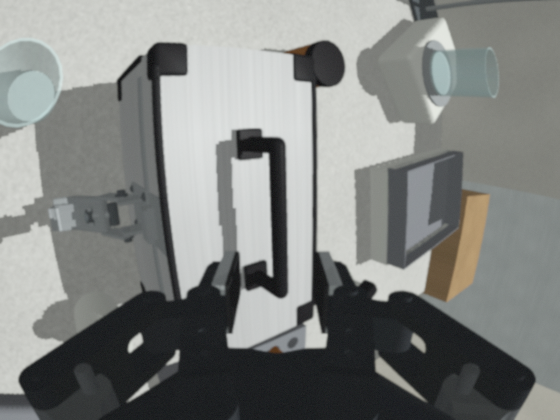

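View pics/sc9.png

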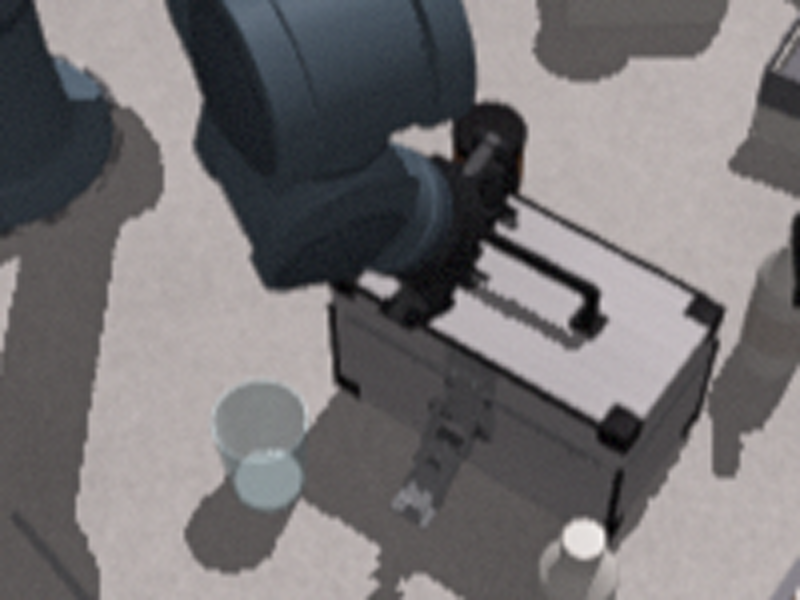

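jog_arm --deltas '[0.003,0.06,0,0,-0.18,0.003,0.12,0,0,-0.18,0.003,0.16,0,0,-0.18,0.003,0.183,0.001,0,-0.18,0.003,0.183,0.001,0,-0.3]' --force 30

```text
time: 25.22
position: [0.5538, 0.0334, 0.2168]
tcp_rot: [0.893, -0.449, 0.005, 0.005]
wrist_force: [-0.2, -0.5, 0.2]
grip_width: 0.0299
```

jog_arm --deltas '[0,0,0,0,-0.9,0,0,0,0,-0.9,0,0,0,0,-0.9,0,0,0,0,-0.9,0,0,0,0,-0.9]' --force 30

```text
time: 25.85
position: [0.5546, 0.0334, 0.2184]
tcp_rot: [0.894, -0.449, 0.004, 0.005]
wrist_force: [-1.1, 2.7, 5.9]
grip_width: 0.0107
```

```bash
python3 -c "
from h import *
snap('wrist','10')"
cat > lid.py <<'E'
import sys
from h import *
from rig import status
M=rot(status.read_state()["tcp_rot"])
a=float(sys.argv[1]); ry,rz=(float(v) for v in sys.argv[2].split(","))
ex=np.array([-np.sin(YAW),np.cos(YAW),0]); up=np.array([0,0,1.])
def P(f): 
    f=np.radians(f); return (ry*np.cos(f)+rz*np.sin(f))*ex+(-ry*np.sin(f)+rz*np.cos(f))*up
for t in sys.argv[3:]: print(t,((M.T@(P(float(t))-P(a)))/.5).round(3).tolist())
E
python3 go.py; python3 lid.py 0 -.07,.078 2 5 8 11 14; python3 lid.py 14 -.07,.078 17 20 23 26 29; python3 lid.py 29 -.07,.078 32 35 38 41 43
```

```text
t 25.9 pos [0.5546 0.0334 0.2184] j [-0.351  0.491 -0.003  1.34   0.59  -0.433] F [-1.3  2.7  6.2] w 0.0108
[[1.0, -0.012, 0.003], [0.005, 0.597, 0.802], [-0.011, -0.802, 0.597]]
2 [-0.0, -0.001, 0.007]
5 [-0.0, -0.001, 0.018]
8 [-0.001, -0.001, 0.029]
11 [-0.001, 0.0, 0.04]
14 [-0.001, 0.002, 0.051]
17 [-0.0, 0.002, 0.011]
20 [-0.001, 0.004, 0.021]
23 [-0.001, 0.008, 0.032]
26 [-0.001, 0.011, 0.042]
29 [-0.001, 0.015, 0.053]
32 [-0.0, 0.005, 0.01]
35 [-0.001, 0.01, 0.02]
38 [-0.001, 0.016, 0.029]
41 [-0.001, 0.022, 0.038]
43 [-0.001, 0.026, 0.044]
```

View pics/wrist10.png

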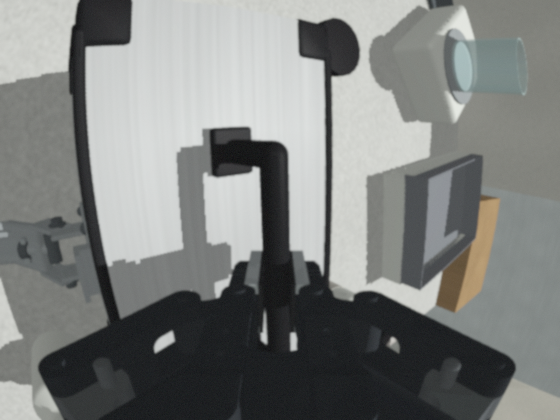

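jog_arm --deltas '[0,-0.001,0.007,0,-0.9,0,-0.001,0.018,0,-0.9,-0.001,-0.001,0.029,0,-0.9,-0.001,0,0.04,0,-0.9,-0.001,0.002,0.051,0,-0.9]'

```text
time: 26.52
position: [0.5543, 0.0502, 0.2307]
tcp_rot: [0.891, -0.454, 0.005, 0.005]
wrist_force: [-2.6, -14.4, 5.2]
grip_width: 0.0107
```

```bash
python3 go.py
```

```text
t 26.525 pos [0.5543 0.0502 0.2307] j [-0.319  0.467 -0.002  1.34   0.588 -0.392] F [ -2.6 -14.4   5.2] w 0.0107
[[1.0, -0.012, 0.004], [0.004, 0.588, 0.809], [-0.013, -0.809, 0.588]]
```

jog_arm --deltas '[0,-0.002,0.011,0,-0.9,0,-0.001,0.021,0,-0.9,-0.001,0.003,0.032,0,-0.9,-0.001,0.006,0.042,0,-0.9,-0.001,0.01,0.053,0,-0.9]' --force 24

```text
time: 27.15
position: [0.5536, 0.0753, 0.2425]
tcp_rot: [0.891, -0.453, 0.005, 0.005]
wrist_force: [-1.7, -9.8, 0.7]
grip_width: 0.0105
```

```bash
python3 go.py; python3 -c "
from h import *
s=snap('scene','11'); crop(s,180,90,200,150,4,'pics/sc11.png')"
```

```text
t 27.15 pos [0.5536 0.0753 0.2425] j [-0.278  0.443 -0.007  1.333  0.599 -0.343] F [-1.7 -9.8  0.7] w 0.0105
[[1.0, -0.013, 0.004], [0.004, 0.59, 0.808], [-0.013, -0.808, 0.59]]
```

View pics/sc11.png

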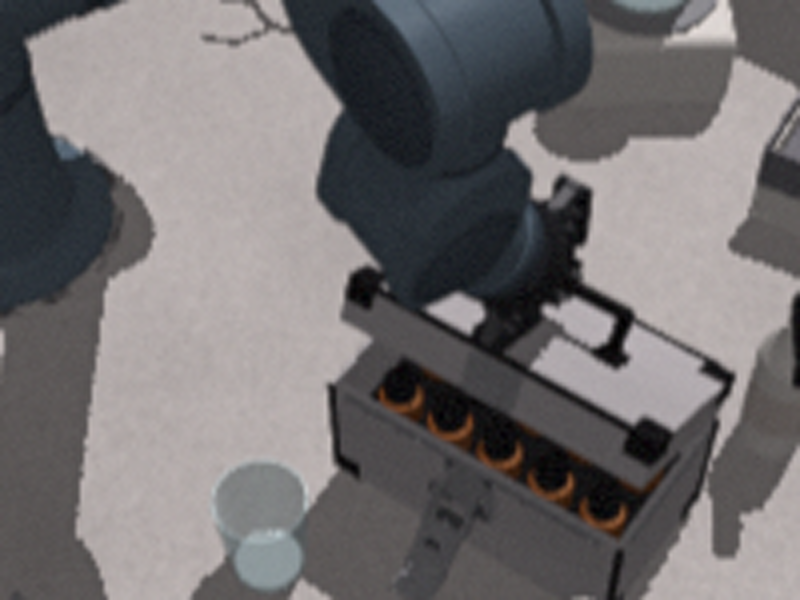

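jog_arm --deltas '[0,0.004,0.01,0,-0.9,-0.001,0.008,0.02,0,-0.9,-0.001,0.014,0.029,0,-0.9,-0.001,0.02,0.038,0,-0.9,-0.001,0.024,0.044,0,-0.9]'

```text
time: 27.82
position: [0.5531, 0.1007, 0.246]
tcp_rot: [0.892, -0.453, 0.005, 0.005]
wrist_force: [-0.5, -7.6, 0.1]
grip_width: 0.0107
```

```bash
python3 go.py; python3 lid.py 43 -.07,.078 45 47 49 51 53; python3 -c "
from h import *
s=snap('wrist','12')
s=snap('scene','12'); crop(s,180,90,200,150,4,'pics/sc12.png')"
```

```text
t 27.825 pos [0.5531 0.1007 0.246 ] j [-0.235  0.425 -0.024  1.305  0.608 -0.292] F [-0.5 -7.6  0.1] w 0.0107
[[1.0, -0.013, 0.004], [0.004, 0.59, 0.807], [-0.013, -0.807, 0.59]]
45 [-0.0, 0.005, 0.006]
47 [-0.0, 0.009, 0.011]
49 [-0.0, 0.014, 0.017]
51 [-0.001, 0.019, 0.022]
53 [-0.001, 0.025, 0.027]
```

View pics/wrist12.png

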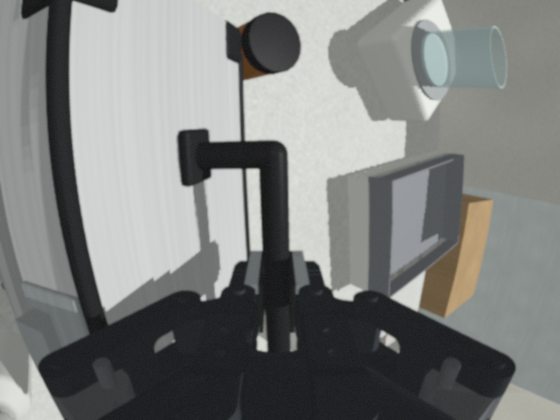

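View pics/sc12.png

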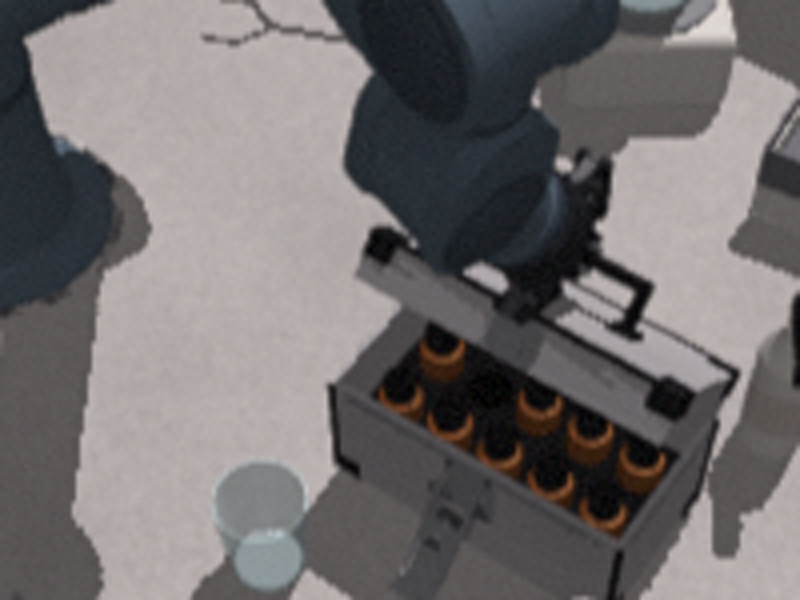

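jog_arm --deltas '[0,0,0,0,-0.43,0,0,0,0,-0.43,0,-0.05,0,0,-0.43,0,-0.14,0,0,-0.43,0,-0.24,0,0,-0.5]'

```text
time: 28.55
position: [0.5537, 0.0315, 0.3436]
tcp_rot: [0.893, -0.449, 0.005, 0.006]
wrist_force: [1.4, -0.4, -0.2]
grip_width: 0.0212
```

```bash
python3 go.py .5535,-.08,.31 .5535,-.075,.295 .5535,-.0164,.214; python3 -c "
from h import *
s=snap('wrist','13')
s=snap('scene','13'); crop(s,180,90,200,150,4,'pics/sc13.png')"
```

```text
t 28.55 pos [0.5537 0.0315 0.3436] j [-0.354  0.453  0.262  1.649  0.587 -0.437] F [ 1.4 -0.4 -0.2] w 0.0212
[[1.0, -0.015, 0.004], [0.006, 0.596, 0.803], [-0.015, -0.803, 0.596]]
.5535,-.08,.31 [-0.001, -0.079, -0.219]
.5535,-.075,.295 [-0.0, -0.049, -0.229]
.5535,-.0164,.214 [0.003, 0.151, -0.231]
```

View pics/sc13.png

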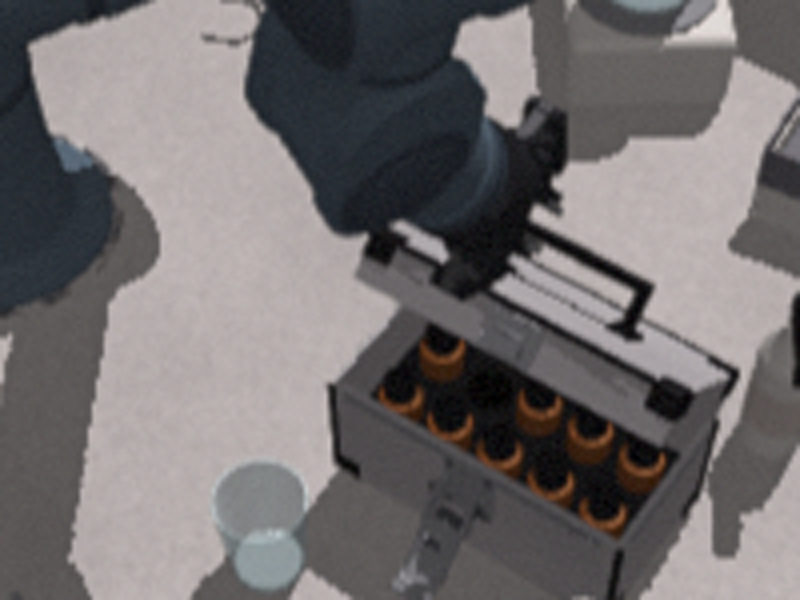

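View pics/wrist13.png

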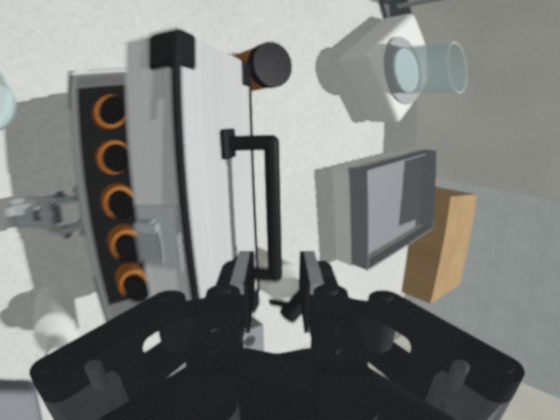

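Run:
```python
from h import *
s=load('scene','13'); w=load('wrist','13')
for f in [38,40,42,44,46,48]:
    F=np.radians(f)
    out=[]
    for y in (.13,-.13):
        ry,rz=-.14,.04
        p=case((.07+ry*np.cos(F)+rz*np.sin(F),y,.13-ry*np.sin(F)+rz*np.cos(F)))
        out+=[((proj(s,p)-(180,90)+.5)*4-.5).round(0).tolist()]
        p2=case((.07-.14*np.cos(F),y,.13+.14*np.sin(F))); out+=[((proj(s,p2)-(180,90)+.5)*4-.5).round(0).tolist(), proj(w,p).round(0).tolist(),proj(w,p2).round(0).tolist()]
    print(f,out)
```

```text
38 [[368.0, 238.0], [349.0, 288.0], [167.0, 31.0], [119.0, 44.0], [680.0, 406.0], [656.0, 457.0], [204.0, 384.0], [163.0, 373.0]]
40 [[371.0, 232.0], [352.0, 282.0], [175.0, 30.0], [124.0, 43.0], [684.0, 400.0], [659.0, 451.0], [210.0, 384.0], [168.0, 374.0]]
42 [[374.0, 225.0], [354.0, 276.0], [183.0, 29.0], [130.0, 41.0], [687.0, 393.0], [662.0, 445.0], [216.0, 384.0], [173.0, 375.0]]
44 [[378.0, 219.0], [356.0, 269.0], [191.0, 28.0], [136.0, 39.0], [691.0, 387.0], [665.0, 438.0], [222.0, 384.0], [178.0, 376.0]]
46 [[381.0, 213.0], [359.0, 263.0], [200.0, 27.0], [142.0, 38.0], [695.0, 380.0], [668.0, 432.0], [228.0, 384.0], [183.0, 377.0]]
48 [[385.0, 207.0], [362.0, 257.0], [208.0, 27.0], [149.0, 37.0], [699.0, 374.0], [671.0, 426.0], [234.0, 383.0], [188.0, 378.0]]
```

jog_arm --deltas '[0,-0.06,-0.1,0,-1,0,-0.06,-0.2,0,-1,0,-0.04,-0.235,0,-1,0.001,0.04,-0.235,0,-1,0.003,0.1,-0.235,0,-1]'

```text
time: 29.28
position: [0.554, -0.0313, 0.2311]
tcp_rot: [0.893, -0.449, 0.005, 0.006]
wrist_force: [0.0, 0.4, -1.0]
grip_width: 0.0001
```

```bash
python3 go.py .5535,-.0164,.214;  python3 -c "
from h import *
s=snap('wrist','14')
s=snap('scene','14'); crop(s,180,90,200,150,4,'pics/sc14.png')"
```

```text
t 29.275 pos [ 0.554  -0.0313  0.2311] j [-0.454  0.541  0.106  1.466  0.558 -0.549] F [ 0.   0.4 -1. ] w 0.0001
[[1.0, -0.015, 0.005], [0.005, 0.597, 0.803], [-0.015, -0.802, 0.597]]
.5535,-.0164,.214 [-0.0, 0.045, 0.004]
```

View pics/sc14.png

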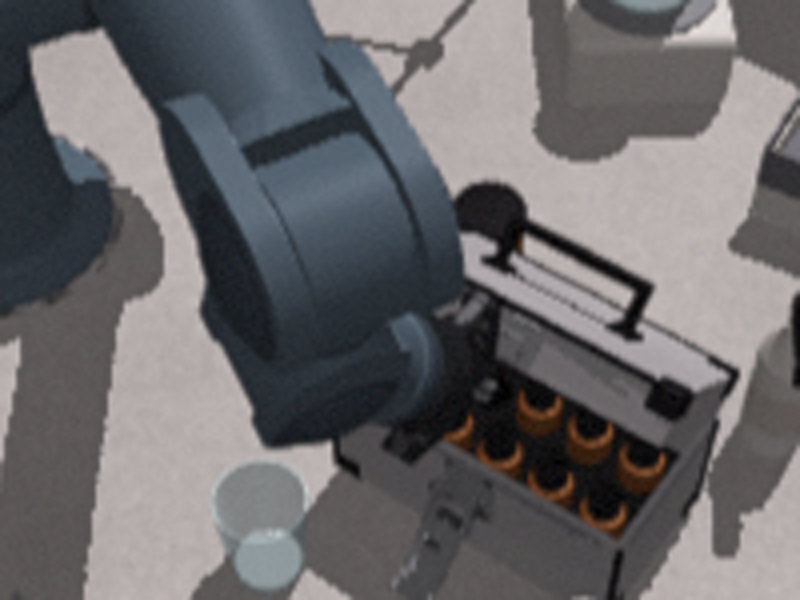

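View pics/wrist14.png

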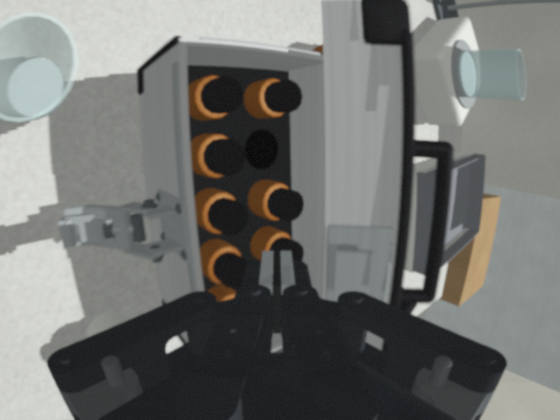

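Run:
```python
from h import *
from rig import status
st=status.read_state(); M=rot(st["tcp_rot"]); w=load('wrist','14')
for px in [(277,252),(350,293),(300,252)]:
    o,d=ray(w,px); o=M.T@(o-st["position"]); d=M.T@d
    # intersect plane tool x = 0
    k=-o[0]/d[0]; print(px,"cam",o.round(3),"hit",(o+k*d).round(4)); 
    k=(-.011-o[0])/d[0]; print("   near face",(o+k*d).round(4))
for f in (42,):
    F=np.radians(f); R=case((.07-.14*np.cos(F),0,.13+.14*np.sin(F))); print(R, (M.T@(R-st["position"])).round(4), proj(w,R))
```

```text
(277, 252) cam [-0.065 -0.119 -0.   ] hit [ 0.      0.0374 -0.0002]
   near face [-0.011   0.011  -0.0002]
(350, 293) cam [-0.065 -0.119 -0.   ] hit [ 0.     -0.0065  0.0292]
   near face [-0.011  -0.0254  0.0242]
(300, 252) cam [-0.065 -0.119 -0.   ] hit [0.     0.0373 0.0118]
   near face [-0.011   0.011   0.0097]
[0.55539107 0.00647139 0.22367828] [0.0033 0.0269 0.0251] [327.87002444 265.94656118]
```

jog_arm --deltas '[-0.06,0,0,0,-1,-0.08,0.014,0,0,-1,-0.08,0.028,0.006,0,-1,-0.08,0.028,0.014,0,-1,-0.08,0.028,0.02,0,-1]'

```text
time: 30.0
position: [0.5151, -0.0166, 0.2286]
tcp_rot: [0.893, -0.45, 0.004, 0.005]
wrist_force: [0.3, -0.0, 0.9]
grip_width: -0.0
```

```bash
python3 go.py; python3 lid.py 42 -.14,0 44 47 50 53 56; python3 lid.py 56 -.14,0 59 62 65 68 71;python3 lid.py 71 -.14,0 74 77 80 83 86;python3 lid.py 86 -.14,0 89 91 93 95 96 97
```

```text
t 30.0 pos [ 0.5151 -0.0166  0.2286] j [-0.46   0.458 -0.035  1.409  0.556 -0.557] F [ 0.3 -0.   0.9] w -0.0
[[1.0, -0.013, 0.003], [0.005, 0.595, 0.803], [-0.012, -0.803, 0.595]]
44 [-0.0, -0.002, 0.01]
47 [-0.001, -0.004, 0.024]
50 [-0.001, -0.005, 0.039]
53 [-0.001, -0.006, 0.053]
56 [-0.002, -0.005, 0.068]
59 [-0.0, 0.001, 0.015]
62 [-0.001, 0.003, 0.029]
65 [-0.001, 0.005, 0.044]
68 [-0.001, 0.009, 0.058]
71 [-0.002, 0.013, 0.072]
74 [-0.0, 0.005, 0.014]
77 [-0.001, 0.01, 0.027]
80 [-0.001, 0.016, 0.041]
83 [-0.001, 0.023, 0.054]
86 [-0.002, 0.031, 0.066]
89 [-0.0, 0.008, 0.012]
91 [-0.001, 0.014, 0.02]
93 [-0.001, 0.02, 0.028]
95 [-0.001, 0.026, 0.035]
96 [-0.001, 0.03, 0.039]
97 [-0.001, 0.033, 0.042]
```

jog_arm --deltas '[0,-0.002,0.01,0,-1,-0.001,-0.004,0.024,0,-1,-0.001,-0.005,0.039,0,-1,-0.001,-0.006,0.053,0,-1,-0.002,-0.005,0.068,0,-1]'

```text
time: 30.62
position: [0.5144, 0.0078, 0.2514]
tcp_rot: [0.892, -0.451, 0.004, 0.004]
wrist_force: [-0.0, -8.5, 5.5]
grip_width: 0.0002
```

```bash
python3 go.py;  python3 -c "
from h import *
s=snap('wrist','15')
s=snap('scene','15'); crop(s,180,90,200,150,4,'pics/sc15.png')"
```

```text
t 30.625 pos [0.5144 0.0078 0.2514] j [-0.42   0.42  -0.03   1.424  0.567 -0.509] F [-0.  -8.5  5.5] w 0.0002
[[1.0, -0.011, 0.003], [0.004, 0.593, 0.805], [-0.011, -0.805, 0.593]]
```

View pics/wrist15.png

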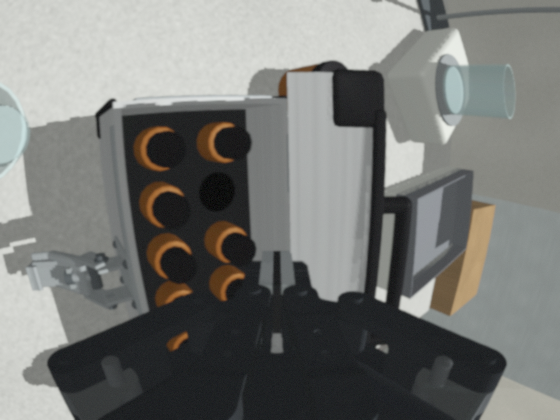

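View pics/sc15.png

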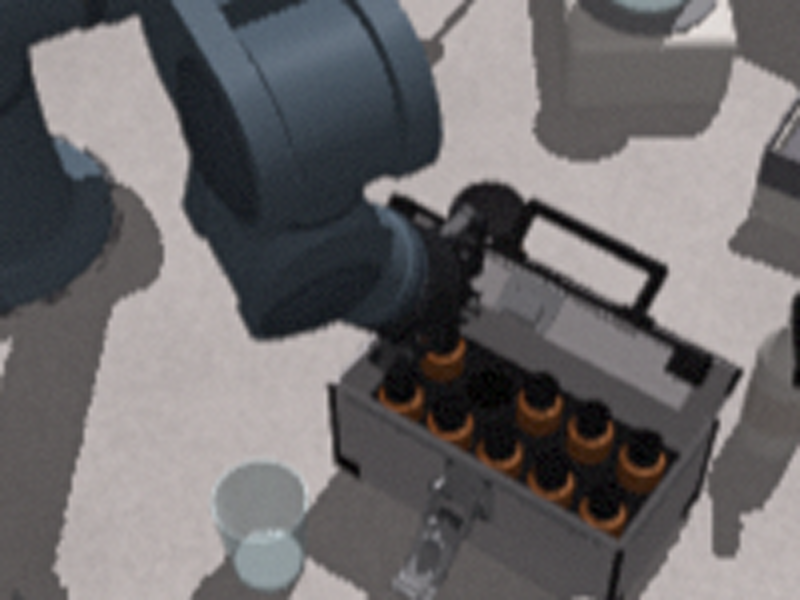

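jog_arm --deltas '[0,0.001,0.015,0,-1,-0.001,0.003,0.029,0,-1,-0.001,0.005,0.044,0,-1,-0.001,0.009,0.058,0,-1,-0.002,0.013,0.072,0,-1]'

```text
time: 31.35
position: [0.5138, 0.0411, 0.2698]
tcp_rot: [0.893, -0.45, 0.003, 0.003]
wrist_force: [-2.8, -9.0, 13.5]
grip_width: 0.0001
```

```bash
python3 go.py
```

```text
t 31.35 pos [0.5138 0.0411 0.2698] j [-0.364  0.38  -0.038  1.419  0.586 -0.445] F [-2.8 -9.  13.5] w 0.0001
[[1.0, -0.009, 0.003], [0.003, 0.595, 0.804], [-0.008, -0.804, 0.595]]
```

```bash
python3 -c "
from h import *
s=snap('wrist','16')
s=snap('scene','16'); crop(s,180,90,200,150,4,'pics/sc16.png')"
```

```text
(no output)
```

View pics/wrist16.png

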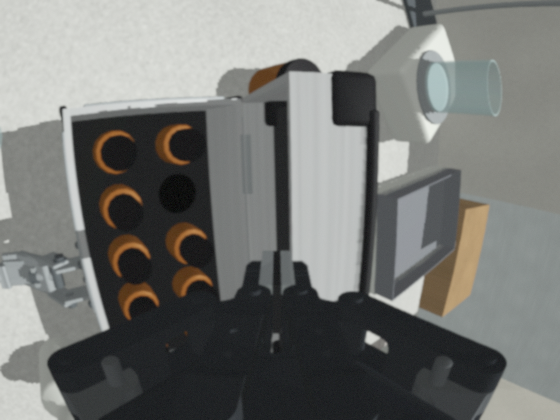

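View pics/sc16.png

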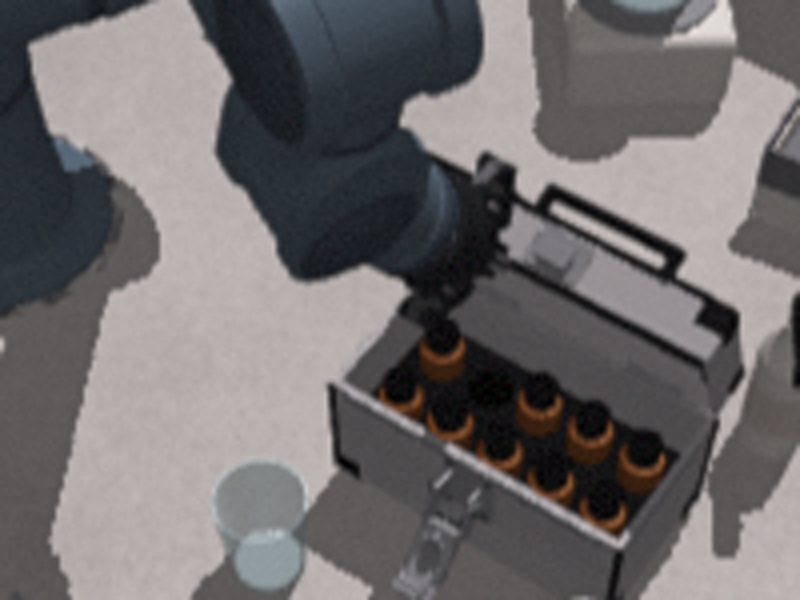

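Run:
```python
from h import *
from rig import status
st=status.read_state(); M=rot(st["tcp_rot"])
s=load('scene','16'); w=load('wrist','16')
for f in [62,64,66,68,70,72]:
    F=np.radians(f); o=[]
    for y in (.13,-.13):
      for ry,rz in ((-.14,.04),(-.14,0)):
        p=case((.07+ry*np.cos(F)+rz*np.sin(F),y,.13-ry*np.sin(F)+rz*np.cos(F)))
        if y<0:o+=[((proj(s,p)-(180,90)+.5)*4-.5).round(0).tolist()]
        else: o+=[proj(w,p).round(0).tolist()]
    R=case((.07-.14*np.cos(F),.04,.13+.14*np.sin(F)))
    print(f,o,(M.T@(R-st["position"])).round(4))
```

```text
62 [[347.0, 71.0], [252.0, 69.0], [726.0, 330.0], [696.0, 382.0]] [ 0.0007  0.0143 -0.0084]
64 [[356.0, 72.0], [264.0, 69.0], [730.0, 325.0], [700.0, 375.0]] [ 0.0006  0.0151 -0.0035]
66 [[364.0, 74.0], [276.0, 69.0], [734.0, 319.0], [703.0, 369.0]] [0.0005 0.016  0.0012]
68 [[372.0, 75.0], [287.0, 69.0], [737.0, 314.0], [707.0, 363.0]] [0.0004 0.0172 0.006 ]
70 [[380.0, 76.0], [299.0, 70.0], [741.0, 309.0], [711.0, 357.0]] [0.0003 0.0185 0.0107]
72 [[386.0, 77.0], [310.0, 70.0], [745.0, 304.0], [714.0, 351.0]] [0.0002 0.02   0.0153]
```

jog_arm --deltas '[0,-0.006,-0.015,0,-1,0,0,-0.034,0,-1,0,0.015,-0.034,0,-1,0,0.028,-0.034,0,-1,0,0.028,-0.028,0,-1]'

```text
time: 32.08
position: [0.5118, 0.0397, 0.2463]
tcp_rot: [0.893, -0.449, 0.006, 0.006]
wrist_force: [0.9, -0.2, -0.3]
grip_width: -0.0001
```

```bash
python3 go.py;  python3 -c "
from h import *
from rig import status
st=status.read_state(); M=rot(st['tcp_rot'])
s=snap('wrist','17')
F=np.radians(68)
R=case((.07-.14*np.cos(F),.04,.13+.14*np.sin(F)))
print((M.T@(R-st['position'])).round(4))"
python3 lid.py 66 -.14,0 68 71 74 77 80;python3 lid.py 80 -.14,0 83 86 89 92 95 96 97 98
```

```text
t 32.075 pos [0.5118 0.0397 0.2463] j [-0.367  0.396 -0.079  1.373  0.584 -0.451] F [ 0.9 -0.2 -0.3] w -0.0001
[[1.0, -0.015, 0.005], [0.005, 0.596, 0.803], [-0.015, -0.803, 0.596]]
[ 0.0021 -0.0006  0.0219]
68 [-0.0, 0.002, 0.009]
71 [-0.001, 0.006, 0.024]
74 [-0.001, 0.011, 0.037]
77 [-0.001, 0.017, 0.051]
80 [-0.002, 0.023, 0.064]
83 [-0.0, 0.007, 0.013]
86 [-0.001, 0.014, 0.025]
89 [-0.001, 0.023, 0.038]
92 [-0.001, 0.032, 0.049]
95 [-0.002, 0.041, 0.06]
96 [-0.002, 0.044, 0.064]
97 [-0.002, 0.048, 0.068]
98 [-0.002, 0.051, 0.071]
```

View pics/wrist17.png

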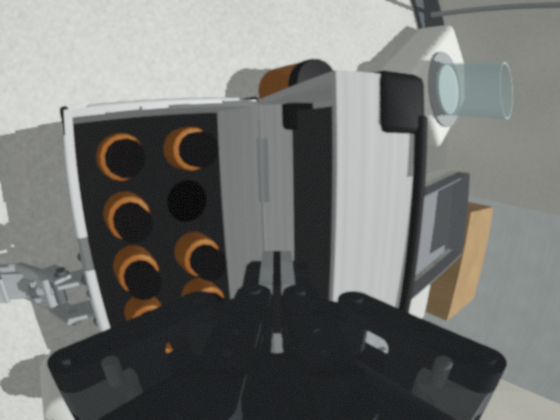

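jog_arm --deltas '[0,-0.008,0.009,0,-1,-0.001,-0.005,0.024,0,-1,-0.001,0,0.037,0,-1,-0.001,0.006,0.051,0,-1,-0.002,0.012,0.064,0,-1]'

```text
time: 32.75
position: [0.5118, 0.0686, 0.2615]
tcp_rot: [0.893, -0.45, 0.004, 0.005]
wrist_force: [1.1, -2.5, -0.9]
grip_width: 0.0001
```

```bash
python3 go.py;  python3 -c "
from h import *
s=snap('wrist','18')
s=snap('scene','18'); crop(s,180,90,200,150,4,'pics/sc18.png')"
```

```text
t 32.75 pos [0.5118 0.0686 0.2615] j [-0.315  0.363 -0.083  1.365  0.597 -0.39 ] F [ 1.1 -2.5 -0.9] w 0.0001
[[1.0, -0.013, 0.003], [0.005, 0.596, 0.803], [-0.012, -0.803, 0.596]]
```

View pics/wrist18.png

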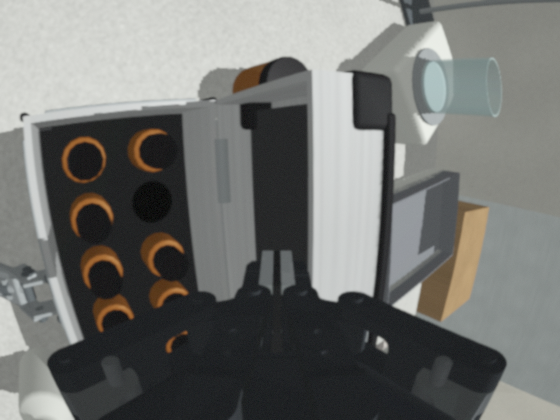

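View pics/sc18.png

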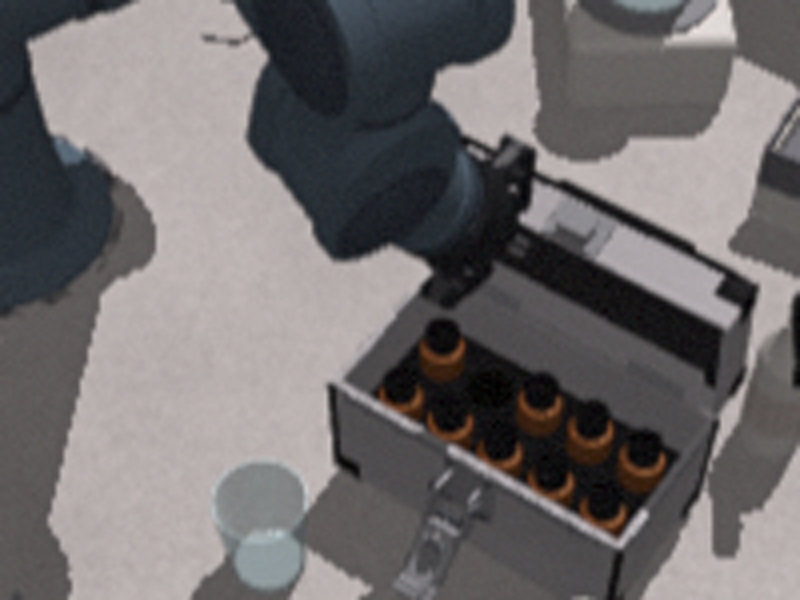

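jog_arm --deltas '[0,0.007,0.013,0,-1,-0.001,0.014,0.025,0,-1,-0.001,0.022,0.036,0,-1,-0.001,0.028,0.044,0,-1,-0.001,0.03,0.047,0,-1]'

```text
time: 33.48
position: [0.5107, 0.0965, 0.2632]
tcp_rot: [0.893, -0.45, 0.005, 0.005]
wrist_force: [0.1, -2.2, -0.1]
grip_width: 0.0
```

```bash
python3 go.py;  python3 -c "
from h import *
s=snap('wrist','19')
s=snap('scene','19'); crop(s,180,90,200,150,4,'pics/sc19.png')
for f in [86,88,90,92,94,95]:
    F=np.radians(f); o=[]
    for y in (.13,-.13):
      for ry,rz in ((-.14,.04),(-.14,0)):
        p=case((.07+ry*np.cos(F)+rz*np.sin(F),y,.13-ry*np.sin(F)+rz*np.cos(F)))
        if y<0:o+=[((proj(s,p)-(180,90)+.5)*4-.5).round(0).tolist()]
        o+=[proj(load('wrist','19'),p).round(0).tolist()]
    print(f,o)
"
```

```text
t 33.475 pos [0.5107 0.0965 0.2632] j [-0.264  0.343 -0.106  1.33   0.608 -0.331] F [ 0.1 -2.2 -0.1] w 0.0
[[1.0, -0.014, 0.004], [0.005, 0.596, 0.803], [-0.013, -0.803, 0.596]]
86 [[366.0, 75.0], [288.0, 64.0], [769.0, 273.0], [334.0, 464.0], [740.0, 313.0], [291.0, 490.0]]
88 [[371.0, 77.0], [299.0, 66.0], [772.0, 270.0], [337.0, 460.0], [744.0, 308.0], [296.0, 486.0]]
90 [[375.0, 78.0], [309.0, 67.0], [775.0, 267.0], [341.0, 455.0], [747.0, 304.0], [302.0, 483.0]]
92 [[379.0, 80.0], [319.0, 68.0], [778.0, 264.0], [344.0, 451.0], [751.0, 299.0], [307.0, 480.0]]
94 [[382.0, 81.0], [328.0, 70.0], [781.0, 261.0], [347.0, 447.0], [754.0, 295.0], [311.0, 476.0]]
95 [[383.0, 82.0], [332.0, 71.0], [782.0, 259.0], [348.0, 444.0], [756.0, 293.0], [314.0, 474.0]]
```

View pics/wrist19.png

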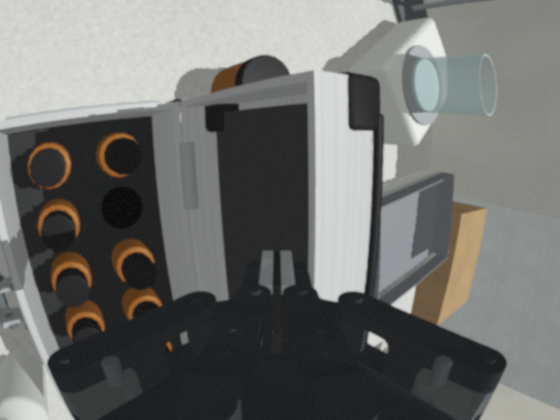

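View pics/sc19.png

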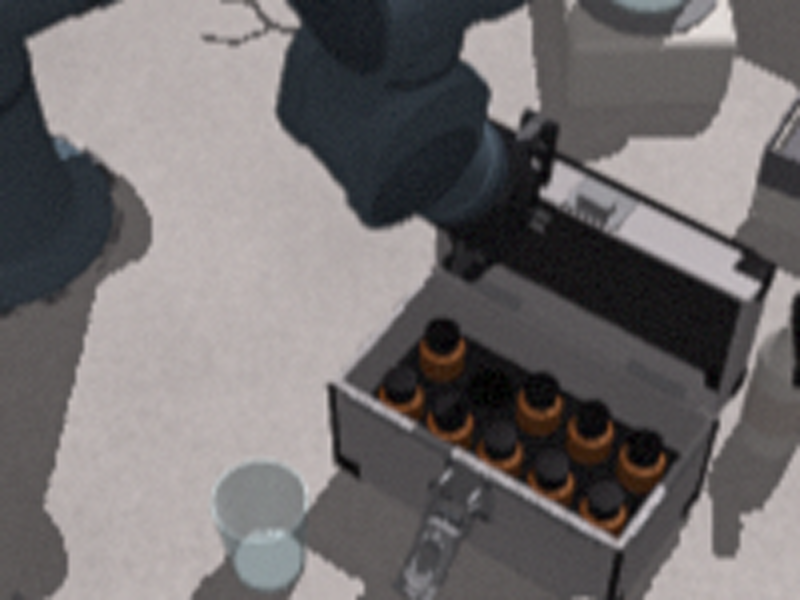

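```bash
python3 lid.py 90 -.14,0 91 92.5 94 95 96 97
```

```text
91 [-0.0, 0.003, 0.004]
92.5 [-0.0, 0.007, 0.01]
94 [-0.0, 0.012, 0.015]
95 [-0.0, 0.015, 0.019]
96 [-0.001, 0.019, 0.023]
97 [-0.001, 0.022, 0.026]
```

jog_arm --deltas '[0,0.003,0.004,0,-1,0,0.007,0.01,0,-1,0,0.012,0.015,0,-1,0,0.015,0.019,0,-1,0,0.015,0.019,0,-1]'

```text
time: 34.2
position: [0.5106, 0.1082, 0.2627]
tcp_rot: [0.893, -0.45, 0.005, 0.005]
wrist_force: [-1.6, -1.8, -2.1]
grip_width: -0.0002
```

```bash
python3 go.py;  python3 -c "
from h import *
s=snap('wrist','20')
s=snap('scene','20'); crop(s,330,130,60,60,10,'pics/sc20.png')
for f in [90,92,93,94,95]:
    F=np.radians(f); o=[]
    for y in (.13,-.13):
      for ry,rz in ((-.14,.04),(-.14,0)):
        p=case((.07+ry*np.cos(F)+rz*np.sin(F),y,.13-ry*np.sin(F)+rz*np.cos(F)))
        if y<0:o+=[((proj(s,p)-(330,130)+.5)*10-.5).round(0).tolist()]
        else: o+=[proj(load('wrist','20'),p).round(0).tolist()]
    print(f,o)
"
```

```text
t 34.2 pos [0.5106 0.1082 0.2627] j [-0.242  0.336 -0.116  1.311  0.612 -0.304] F [-1.6 -1.8 -2.1] w -0.0002
[[1.0, -0.014, 0.004], [0.005, 0.595, 0.804], [-0.014, -0.803, 0.595]]
90 [[360.0, 75.0], [285.0, 63.0], [439.0, 267.0], [369.0, 360.0]]
92 [[364.0, 76.0], [296.0, 64.0], [446.0, 260.0], [377.0, 349.0]]
93 [[366.0, 77.0], [301.0, 65.0], [450.0, 256.0], [381.0, 343.0]]
94 [[368.0, 78.0], [306.0, 66.0], [453.0, 252.0], [386.0, 338.0]]
95 [[369.0, 79.0], [310.0, 67.0], [457.0, 249.0], [390.0, 333.0]]
```

View pics/wrist20.png

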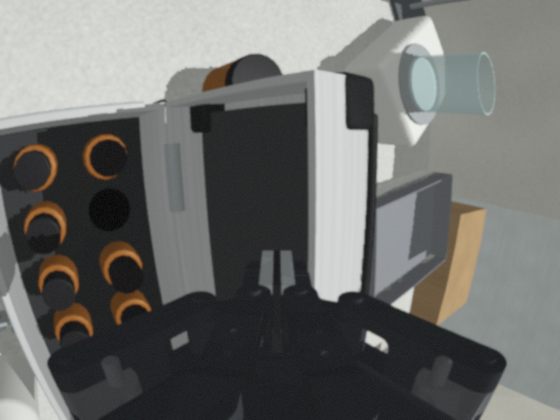

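View pics/sc20.png

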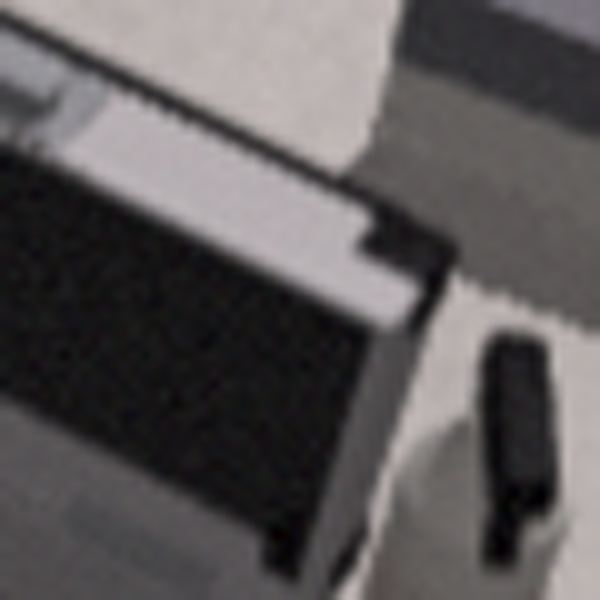

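jog_arm --deltas '[0,0.001,0.003,0,-1,0,0.002,0.006,0,-1,0,0.003,0.008,0,-1,0,0.003,0.008,0,-1,0,0.003,0.008,0,-1]'

```text
time: 34.92
position: [0.5105, 0.1105, 0.2627]
tcp_rot: [0.892, -0.452, 0.006, 0.005]
wrist_force: [-2.1, -7.9, -4.9]
grip_width: -0.0003
```

```bash
python3 go.py
```

```text
t 34.925 pos [0.5105 0.1105 0.2627] j [-0.236  0.333 -0.117  1.307  0.609 -0.294] F [-2.1 -7.9 -4.9] w -0.0003
[[1.0, -0.015, 0.005], [0.005, 0.592, 0.806], [-0.015, -0.806, 0.592]]
```

jog_arm --deltas '[0,0,-0.02,0,-1,0,-0.02,-0.05,0,-1,0,-0.1,-0.06,0,-1,0,-0.2,-0.06,0,-1,0,-0.3,-0.06,0,-1]'

```text
time: 35.55
position: [0.5131, -0.0016, 0.3683]
tcp_rot: [0.894, -0.449, 0.004, 0.005]
wrist_force: [-0.6, -0.3, 0.4]
grip_width: 0.0002
```

jog_arm --deltas '[0,-0.06,0,0,-1,0,-0.1,0,0,-1,0,-0.1,0,0,-1,0,-0.1,0,0,-1,0,-0.1,0,0,-1]'

```text
time: 36.17
position: [0.5132, -0.0303, 0.4062]
tcp_rot: [0.893, -0.449, 0.005, 0.006]
wrist_force: [-0.5, 0.4, 0.4]
grip_width: -0.0001
```

```bash
python3 go.py;  python3 -c "
from h import *
t=snap('top','21');crop(t,170,140,160,140,5,'pics/tc21.png')
s=snap('scene','21'); crop(s,180,90,200,150,4,'pics/sc21.png')
snap('wrist','21')
for f in [92,93,94,95]:
    F=np.radians(f); o=[]
    for ry,rz in ((-.14,.04),(-.14,0)):
        p=case((.07+ry*np.cos(F)+rz*np.sin(F),-.13,.13-ry*np.sin(F)+rz*np.cos(F)))
        o+=[((proj(s,p)-(180,90)+.5)*4-.5).round(0).tolist()]
    print(f,o)
"
```

```text
t 36.175 pos [ 0.5132 -0.0303  0.4062] j [-0.484  0.44   0.394  1.873  0.548 -0.584] F [-0.5  0.4  0.4] w -0.0001
[[1.0, -0.015, 0.004], [0.006, 0.596, 0.803], [-0.014, -0.803, 0.596]]
92 [[778.0, 264.0], [751.0, 299.0]]
93 [[780.0, 262.0], [752.0, 297.0]]
94 [[781.0, 261.0], [754.0, 295.0]]
95 [[782.0, 259.0], [756.0, 293.0]]
```

View pics/sc21.png

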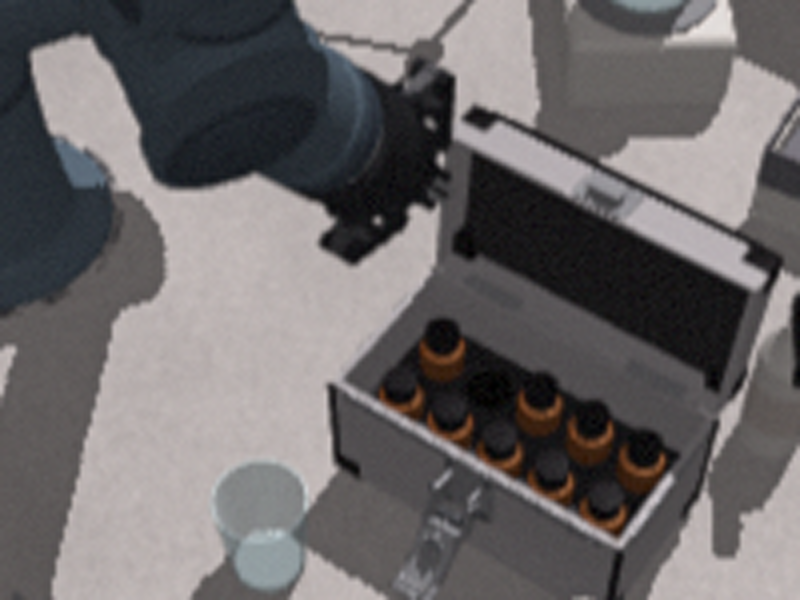

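View pics/tc21.png

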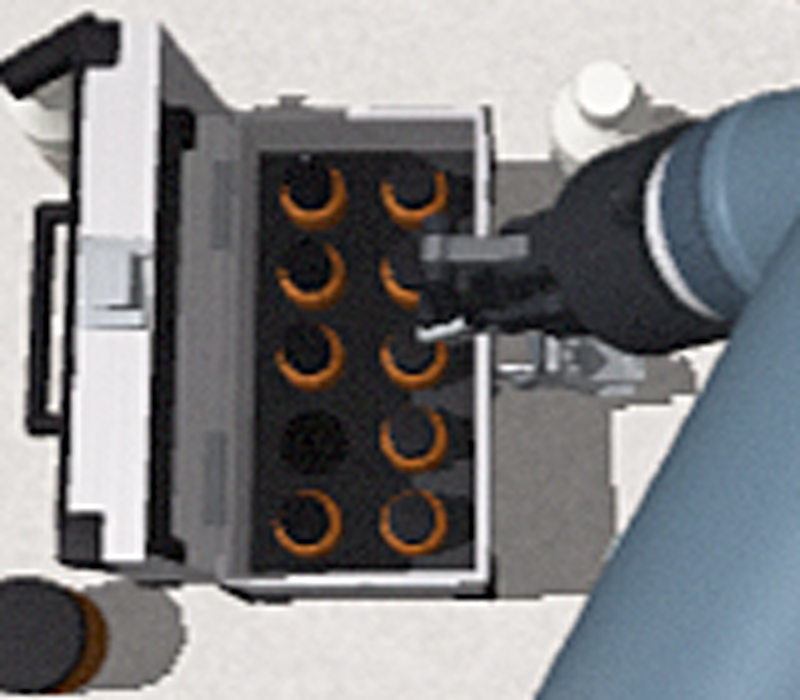

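View pics/wrist21.png

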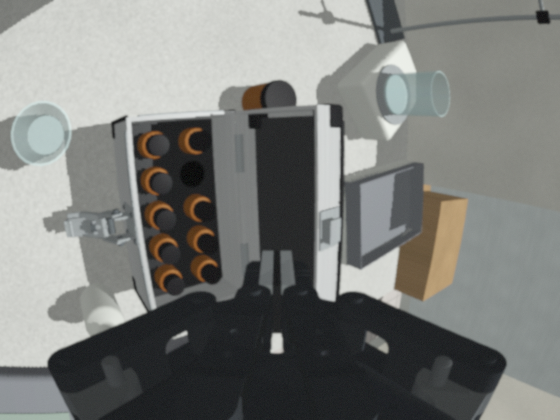

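Run:
```python
from h import *
a=load('scene','1')['img'];b=load('scene','21')['img']
for nm,(x,y,w,h) in {"case low left foot":(258,190,24,24),"case front right bottom":(322,215,22,28),"beaker":(230,200,32,40),"flask":(310,235,30,35),"spray":(366,160,24,44),"cyl":(250,276,36,50),"spatula":(180,232,42,50),"dish":(145,305,36,36),"bench":(330,320,40,40)}.items():
    t=a[y:y+h,x:x+w]; r=cv2.matchTemplate(b[y-6:y+h+6,x-6:x+w+6],t,cv2.TM_CCOEFF_NORMED); _,m,_,l=cv2.minMaxLoc(r); print(nm,(l[0]-6,l[1]-6),round(m,3))
```

```text
case low left foot (0, 0) 0.918
case front right bottom (0, 1) 0.719
beaker (0, 0) 0.868
flask (0, 0) 0.971
spray (0, 0) 0.842
cyl (0, 0) 0.988
spatula (0, 0) 0.392
dish (-3, 2) 0.445
bench (0, 0) 0.995
```

```bash
python3 -c "
from rig import ticket
print(ticket.job_done())"
```

```text
the job is handed in; nothing more can be done
None
```

The latch is undone, the lid stands open by itself at its end stop, and I handed the job in at about 36 s with the arm clear of everything.

**How it went**
- **Tilting the gripper:** the jog axes have no tilt, so I pushed against joint range limits away from the case until the tool leaned about 36° towards it. This is the riskiest point. Joint 1 read −2.7233 against a stated limit of −2.72, probably rounding but not confirmed, and joint 4 touched about 2.115 of 2.12.
- **Latch:** I gripped the lever by its two edges and swung it to about 2.1 rad. The pictures show the hook sprung clear, and after release the lever sank with the hook hanging free.
- **Lid:** I lifted it by the handle to about 42°. From there the gripper body would have hit the lid, so I finished by pushing the lid's front edge gently with closed fingers. At about 68° the fingertips were pressing on that edge (about 16 N), so I backed off and set them deeper.

**Last checks**
- **Lid angle:** it measures about 95° in the scene and wrist views. The force rose to about 9 N with almost no movement at the end, which fits the stop.
- **Case position:** one lower corner matched its starting picture exactly. The other showed a 1-pixel shift on a weaker match.
- **Other objects:** the beaker, white bottle, spray bottle and measuring cylinder show no shift. The spatula and dish matches were poor, probably because of the arm or its shadow, so they are not confirmed. I didn't compare the amber jar.
- **Forces:** the wrist force stayed at or below about 17 N at the end of each move. The horizontal force on the case peaked near 14 N, just under the 16 N at which it could start to slide.

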